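# Feed a vial carrier into the ioniser hood with a push stick

### The job

Take the yellow push stick and use it to feed the blue vial carrier along the aluminium guide rail, in under the clear ioniser hood, until it is fully home against the black end stop. From the red line on, keep the carrier pressed flat against the rail all the way, pressing and pushing only gently, and let nothing but the stick touch it. Then lay the stick back flat on its green rubber mat, let go, and leave the other things where they are.

Things in the scene. Friction and masses are not known exactly. Their poses are not given: they have to be found in the camera images.
- rail: fixed steel holder of the aluminium guide rail. Frame: x = feed direction, z up, origin at bench height. Nominally the rail's working face is the plane y = 0, carrier at y < 0; really the rail is clamped up to 5 mm off in y and up to 0.04 rad turned about the origin, not measured here (up to 17 mm off at the stop): follow it by feel, 3 to 8 N side pressure; over 12 N harms it
- red_line (a point): rail-side end of the red line across the station's white board, 150 mm along the rail's x, on the board's top (10 mm above the bench) at y = 0; axes as the rail's. The fixed board covers x -30 to 345, y -130 to 65 mm of the rail's frame. The aluminium rail is 340 mm long (x -5 to 335), 20 mm thick, its top 35 mm above the bench, rigid once clamped; its steel holder stands behind it at y 40 to 48 mm, 28 mm high, clamp knobs to 47 mm
- stop (a point): point on the working face of the rigid black end stop, at x = 300, y = -25, z = 23 mm in the rail's frame; the stop's top is 36 mm above the bench; axes as the rail's
- hood_mouth (a point): middle of the front edge of the clear ioniser hood's roof, at x = 200, y = -40, z = 85 mm in the rail's frame, axes as the rail's. The fixed hood spans x 200 to 340, y -127 to 61; it is free below up to z = 83 and its top is at z = 103 mm: too low for a gripper, only the stick goes in
- carrier: loose blue carrier, 80 mm long (x), 50 wide (y), 30 high, with six fixed amber vials up to 58 mm; 0.2 to 0.4 kg, slides on the board with 1 to 3 N. Origin under its centre; +x is the leading end, its +y side goes against the rail. It starts on the board before the red line, 2 to 40 mm off the rail and slightly turned. A push of more than 25 N upsets the vials.
- carrier_front (a point): point on the carrier's rail-side face at its leading end (40, 25, 15 mm from its origin): home when x in the rail's frame is 298 to 300 mm
- carrier_rear (a point): point on the carrier's rail-side face at its trailing end (-40, 25, 15 mm from its origin)
- stick_grip (a point): centre of the upright handle of the loose yellow push stick (0.12 kg), 50 mm above its flat underside. Handle 44 mm long (x), 18 thick (y: pinch it here from above), 12 to 70 mm above the underside. x points along the foot bar to the notched nose, z up. Foot bar 14 mm high, x -70 to 60 mm, 16 wide; nose x 60 to 110 mm, 24 wide (y -12 to 12), straight sides
- stick_notch (a point): inner corner of the stick's notch: 110 mm ahead (+x), 4 mm to -y and 43 mm below the handle centre. The push face (facing +x) runs from here 16 mm to +y; a lip 20 mm long, 8 thick runs forward from here, its inner face towards +y. The carrier's trailing corner away from the rail sits in it: the stick can feed the carrier and press it to the rail. Axes as stick_grip
- mat: green rubber mat fixed on the bench, 270 x 110 mm, 3 mm thick, on which the stick starts and must end; origin under its centre, x along its length
- reagent: bystander: white bottle with red cap, 66 mm across, 150 mm high, behind the rail; origin under its centre
- dish: bystander: shallow aluminium dish, 90 mm across, 28 mm high, behind the rail; origin under its centre
- beaker: bystander: clear beaker, 68 mm across, 85 mm high, behind the rail; origin under its centre
- jar: bystander: amber jar with yellow cap, 56 mm across, 75 mm high, behind the rail; origin under its centre
- spatula: bystander: metal spatula, 150 mm long, lying flat in front of the station; origin near its middle
- empty_block: bystander: grey block without vials, 80 x 50 x 30 mm, in front of the station; origin under its centre
- spare_vial: bystander: small amber vial with black cap, 22 mm across, 45 mm high, in front of the station; origin under its centre
Things that resemble listed ones, but are neither listed nor needed, are in the scene too. Leave any pink look-alike of the part that bears stick_grip alone.

How it is judged:
By the outcome, as a careful person would: the job done as asked, in the order asked, and still so for the second after the job is handed in, with the robot touching nothing.
It also fails if it takes over 72 s, if anything falls off the work surface, if the arm or the gripper's body presses on something with over 40 N, if the wrist force passes 120 N, or if a joint passes its speed limit or range.

### The arm

A 7-joint arm with a two-finger parallel gripper is mounted at the origin on the work surface. World frame = base frame: x ahead of the robot, y to its left, z up, the work surface at z = 0. Lengths are in m, angles in rad, forces in N, time in s.
With the tool pointing down it reaches from about 0.4 to 0.925 m from the base axis. Payload 4.1 kg.
Tool frame: the origin (TCP) lies at the very end of the fingers, on their centre line; the grasp point (between the pads) lies 19 mm behind it; x points along the fingers, y is the direction in which the jaws open and shut, and the axes are right-handed (so a half turn about x gives the same grasp; the last joint's range is limited). The gripper opens to 85 mm and grips with 20 to 120 N. Pads are 22 mm wide; open, the fingers measure 114 mm over their backs; the gripper's body (76 mm by 85 mm) begins 54 mm behind the grasp point. The pads swing forward as they close: fully open they stand 13 mm farther back than shut.
Start: joints at [-1.265, 0.398, 0.045, 1.537, -0.019, 1.207, -0.051], TCP at [0.256, 0.598, 0.231] pointing down, gripper open.
Joint ranges: [-2.82, 2.82], [-0.49, 2.23], [-1.37, 1.46], [0, 2.46], [-1.36, 4.5], [0.23, 2], [-2.94, 2.94]. Speed limits (rad/s): [2.57, 2.57, 3.14, 3.14, 3.14, 3.14, 3.14].

### API

Orientations are given as [roll, pitch, yaw] about the fixed x, y, z axes, in that order (R = Rz(yaw) Ry(pitch) Rx(roll)).
In Python, from rig import * gives the robot as it stands.
- The arm moves only by the tool step_arm, never from a script. Its argument "motion" is a list of rows, each a list of 3 entries, a list of its own where there are three numbers: the turn, a rotation vector about the tool's x, y, z in rad, then the shift along the tool's x, y, z in m, then the finger opening in m, from 0 to 0.0854. In form: [[[rx, ry, rz], [tx, ty, tz], hand], ...]. A call has 1 to 12 rows; each row shifts and turns the pose as measured when the row begins, along the tool's axes as they then stand; what a row does not reach is not made up. A row lasts 1/10 s, in which the tool goes at most 50 mm and 8.59 degrees, less where a joint would pass 70% of its speed; a pose out of reach is approached as far as the arm can. A call with a gripper value outside its range is refused whole. The fingers move at their own pace and stop on an object; "grip_force" is the grip in N (left out, the last holds). Time passes only in rows, so rows that do not move let the fingers close. It gives the time, the measured TCP pose, the force and the opening at its end, in the units of the state.
- get_state(): the state, without advancing time (a new reading comes with each control period).
- snapshot(name): name is "side" or "top"; returns a dict with "image" (400x640x3 uint8, blue, green, red), "fx", "fy", "cx", "cy" (pixels), "world_to_cam" (4x4, takes a point from world to camera coordinates). Camera axes: x right, y up, looking along -z (the intrinsics and any distortion apply to the point x, -y, -z); pixel columns grow to the right and rows downward; lengths in m; the calibration is good to about 2 mm. A picture is of the moment at which its call begins. There is no depth.
- job_done(): hands the job in, once; it reports no verdict.
The state is a dict: "clock": time; "joint_pos": joint angles; "qd": joint speeds; "joint_torque": joint torques, N m; "ee_pos": TCP position; "tcp_rot": TCP orientation; "force": force on the tool from outside, world axes, zero at the start; "moment": the same for the moment, N m; "gripper_width": finger opening in m.
Only numpy, scipy, OpenCV 4.12 (cv2) and the standard library are available. Lean on these libraries where they do the work, as an engineer would, in place of code of your own. Each camera call takes 0.05 s, during which the arm holds its last target.

## Working session

There is one attempt and no reset: what is moved stays moved. The work goes in short steps, Python scripts to look and compute and a tool call to move; the robot and the scene stay as the last step left them, time stands still between calls to the robot, and variables do not carry over. Pictures are saved under pics/ and viewed, and the job is handed in when it is done.

Besides the shell and the picture viewer there is one more tool, called after ">>>" as name(argument=value, ...), one argument or row to a line, values as JSON. step_arm: Moves the arm, as the interface text tells. Its arguments: {"type":"object","properties":{"motion":{"type":"array","items":{"type":"array"}},"grip_force":{"type":"number"}},"required":["motion"]}

```bash
ls; mkdir -p pics; python3 - <<'E'
from rig import *
import cv2
s=get_state(); print(s)
for n in("side","top"):
    d=snapshot(n); cv2.imwrite(f"pics/{n}0.png",d["image"]); print(n,d["fx"],d["fy"],d["cx"],d["cy"],d["world_to_cam"],[k for k in d])
E
```

```text
pics
{'clock': 0.0, 'joint_pos': array([-1.26498478,  0.39919986,  0.0450507 ,  1.53791117, -0.01868939,
        1.20688831, -0.05069953]), 'qd': array([-1.12115512e-03,  2.09815491e-04, -1.48132062e-04,  9.81060663e-04,
       -6.72805238e-04, -7.55853662e-05, -1.07579329e-03]), 'joint_torque': array([-7.48091625e-04, -4.75122571e+01,  1.36425130e+00, -2.54226941e+01,
        1.15998965e-02,  9.22764069e-03, -4.93653651e-07]), 'ee_pos': array([0.25573848, 0.596873  , 0.23024486]), 'tcp_rot': array([-1.49328584,  1.56881105, -1.89799712]), 'force': array([ 0.37047074, -0.04872721, -0.10707972]), 'moment': array([ 0.02119605, -0.04121141, -0.01261451]), 'gripper_width': 0.08554957612593568}
side 396.25229577280993 396.25229577280993 321.62363409720086 194.24116945274957 [[ 0.91291095 -0.40778751  0.01740552 -0.49239824]
 [ 0.27846974  0.65345201  0.70388569 -0.12385001]
 [-0.29840946 -0.63773804  0.71009998 -1.15080483]
 [ 0.          0.          0.          1.        ]] ['image', 'fx', 'fy', 'cx', 'cy', 'world_to_cam']
top 490.28512573715125 490.28512573715125 324.08691089708685 192.37146799601354 [[-1.74929826e-03 -9.99689006e-01  2.48763110e-02 -1.06055731e-01]
 [ 9.97575232e-01 -1.37595003e-05  6.95963880e-02 -4.92636055e-01]
 [-6.95744016e-02  2.49377366e-02  9.97265016e-01 -1.40077826e+00]
 [ 0.00000000e+00  0.00000000e+00  0.00000000e+00  1.00000000e+00]] ['image', 'fx', 'fy', 'cx', 'cy', 'world_to_cam']
```

View pics/side0.png

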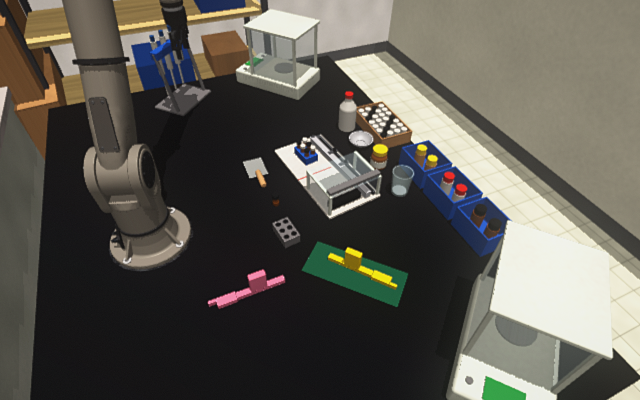

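View pics/top0.png

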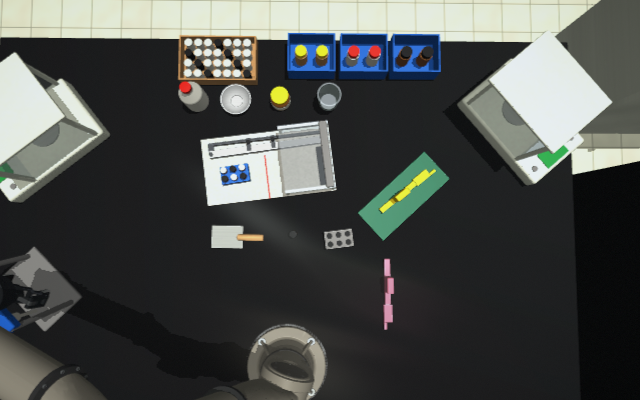

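Top view: the yellow stick is on the green mat near (407,192), and the pink look-alike at (388,290) is to be left alone. The blue carrier is at (235,174), and the grey block at (339,238) resembles it. The hood is at (306,160). Next I'll take close crops.

```bash
cat > h.py <<'E'
import numpy as np, cv2
def ray(d,u,v):
    M=np.array(d["world_to_cam"]);R=M[:3,:3];t=M[:3,3]
    c=np.array([(u-d["cx"])/d["fx"],-(v-d["cy"])/d["fy"],-1.0])
    return -R.T@t, R.T@c
def onz(d,u,v,z):
    o,r=ray(d,u,v); return o+r*(z-o[2])/r[2]
def proj(d,p):
    M=np.array(d["world_to_cam"]);c=M[:3,:3]@np.array(p)+M[:3,3]
    return np.array([d["cx"]+d["fx"]*c[0]/-c[2], d["cy"]-d["fy"]*c[1]/-c[2]])
def crop(img,u0,v0,u1,v1,k,name):
    c=cv2.resize(img[v0:v1,u0:u1],None,fx=k,fy=k,interpolation=cv2.INTER_CUBIC)
    for u in range((u0+9)//10*10,u1,10):
        cv2.putText(c,str(u),((u-u0)*k,8),0,.3,(255,0,255),1) if u%20==0 else 0; cv2.line(c,((u-u0)*k,10),((u-u0)*k,14),(255,0,255),1)
    for v in range((v0+9)//10*10,v1,10):
        cv2.putText(c,str(v),(0,(v-v0)*k+3),0,.3,(255,0,255),1)
    cv2.imwrite(name,c)
E
python3 - <<'E'
from rig import *
from h import *
d=snapshot("top");np.save("top.npy",d,allow_pickle=True)
crop(d["image"],350,145,460,245,7,"pics/stick.png")
crop(d["image"],195,115,345,210,5,"pics/stn.png")
s=snapshot("side");np.save("side.npy",s,allow_pickle=True)
crop(s["image"],265,130,395,220,6,"pics/stn_s.png")
crop(s["image"],300,235,415,310,6,"pics/stick_s.png")
E
```

```text
(no output)
```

View pics/stick.png

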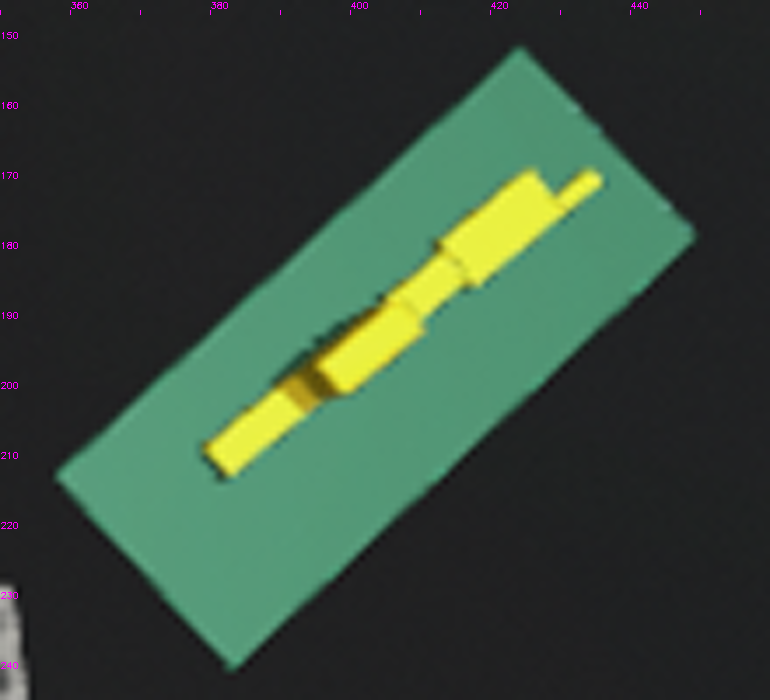

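View pics/stn.png

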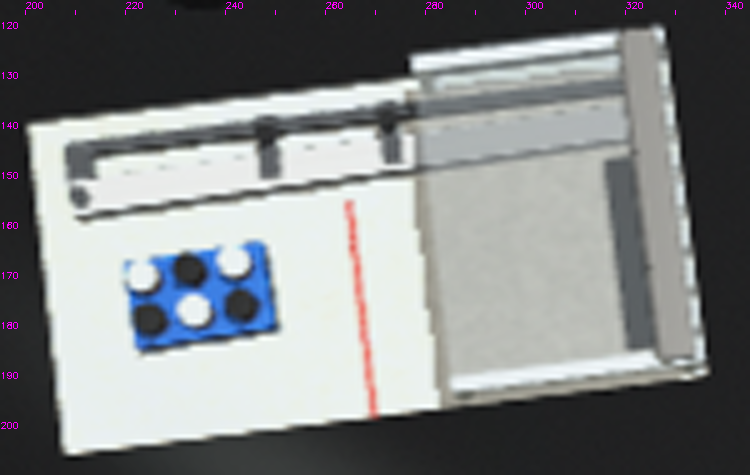

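View pics/stn_s.png

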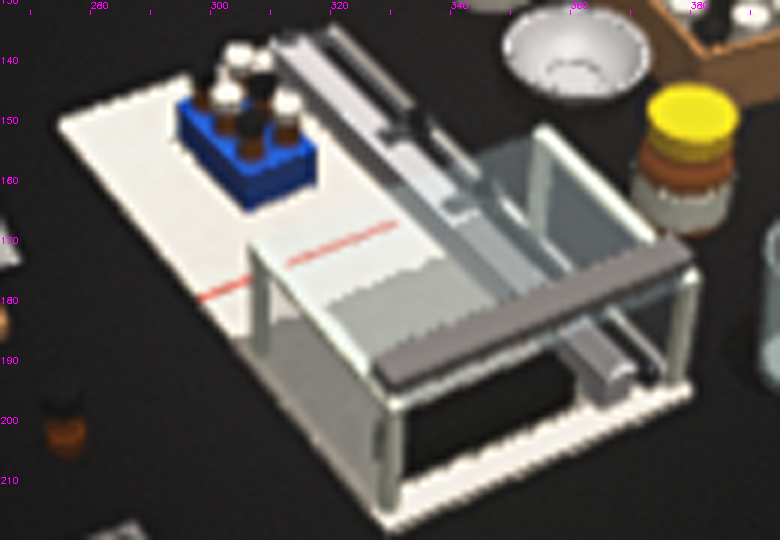

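View pics/stick_s.png

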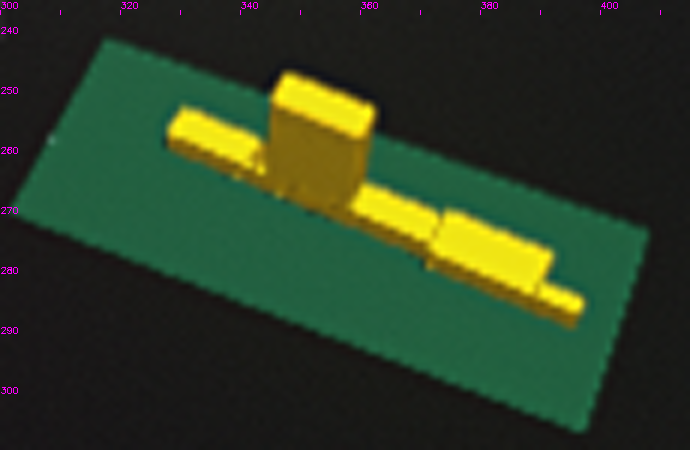

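```bash
cat > m1.py <<'E'
from h import *
d=np.load("top.npy",allow_pickle=True).item(); s=np.load("side.npy",allow_pickle=True).item()
print("cams",ray(d,0,0)[0],ray(s,0,0)[0])
f=lambda pts,z,D=d:np.array([onz(D,u,v,z)[:2] for u,v in pts])
P=lambda n,a:print(n,np.round(a*1000,1).tolist())
mat=f([(423.8,151.8),(449,179),(383.2,240.3),(358,212.8)],.003);P("mat",mat);print(np.linalg.norm(np.diff(mat,axis=0),axis=1),mat.mean(0)); e=mat[0]-mat[3]+mat[1]-mat[2];print("matyaw",np.arctan2(e[1],e[0]))
hd=f([(395,196.5),(405,188),(410.2,191.8),(399,200.8)],.073);P("handle",hd);print(np.linalg.norm(np.diff(hd,axis=0),axis=1),hd.mean(0)); e=hd[1]-hd[0]+hd[2]-hd[3];print("yaw",np.arctan2(e[1],e[0]))
bar=f([(379.8,209.5),(383.3,213),(435.8,170.5),(433.5,169.2),(425.5,169.3),(417.5,185.8)],.017);P("bar endL endR,lip tip,liptip in, noseL, noseRback",bar)
b=f([(200.4,139.8),(208,206),(337,189.6)],.010);P("board",b);print(np.linalg.norm(np.diff(b,axis=0),axis=1))
c=f([(220,166.5),(247.7,163.2),(250.5,180.2),(223.3,185)],.040);P("carrier",c);print(np.linalg.norm(np.diff(c,axis=0),axis=1))
P("rail top",f([(210.5,157.8),(278,148.8)],.035));P("rail bot",f([(210.5,159),(278,150)],.010))
P("redline",f([(264.3,155.5),(269.3,198)],.010))
P("side mat",f([(317.5,241.5),(408,273.5),(397.5,307),(302.5,270.5)],.003,s))
P("side handle",f([(348,247),(362.5,252.5),(360,258),(345,252)],.073,s))
P("side board",f([(275,151),(330,218.5),(381,196)],.010,s))
P("side hcarrier",f([(294,147.5),(306.5,160),(317.5,155)],.040,s))
E
python3 m1.py
```

```text
cams [ 0.39379769 -0.07109729  1.43387112] [ 0.14059318 -0.85377584  0.91293318]
mat [[613.9, -402.2], [533.2, -475.7], [353.6, -279.0], [433.8, -205.9]]
[0.10918946 0.2663241  0.10851587] [ 0.48360755 -0.34069896]
matyaw -0.8293391042742546
handle [[477.2, -303.1], [501.0, -331.5], [490.3, -346.0], [465.2, -314.2]]
[0.03702676 0.01796146 0.04052599] [ 0.48341737 -0.32369803]
yaw -0.8870277337215043
bar endL endR,lip tip,liptip in, noseL, noseRback [[442.9, -268.0], [432.7, -278.1], [556.7, -433.3], [560.6, -426.6], [560.2, -403.1], [511.8, -378.9]]
board [[646.8, 253.8], [453.7, 228.9], [501.2, -144.4]]
[0.19471923 0.37629118]
carrier [[564.9, 190.3], [574.4, 111.8], [525.8, 103.4], [512.0, 180.3]]
[0.07905334 0.04938902 0.07806035]
rail top [[590.5, 218.5], [616.8, 26.1]]
rail bot [[590.5, 223.7], [617.3, 27.8]]
redline [[601.0, 67.7], [476.8, 52.4]]
side mat [[433.5, -207.6], [615.1, -404.6], [535.8, -478.9], [356.4, -282.2]]
side handle [[477.7, -305.9], [504.4, -336.9], [490.2, -349.7], [463.1, -317.3]]
side board [[455.2, 222.1], [501.2, -147.2], [692.0, -124.8]]
side hcarrier [[512.4, 178.9], [526.9, 99.5], [571.9, 109.3]]
```

```bash
cat >> h.py <<'E'
from scipy.spatial.transform import Rotation as Ro
def Rt(rpy): return Ro.from_euler("xyz",rpy)
def down(yaw): # tool x down, tool z at heading yaw, tool y = left of heading
    z=np.array([np.cos(yaw),np.sin(yaw),0]);x=np.array([0,0,-1.]);y=np.cross(z,x)
    return Ro.from_matrix(np.c_[x,y,z])
def rel(s,pos,R):
    R0=Rt(s["tcp_rot"])
    return (R0.inv()*R).as_rotvec(), R0.inv().apply(np.array(pos)-s["ee_pos"])
E
python3 - <<'E'
from rig import *
from h import *
s=get_state();R=Rt(s["tcp_rot"]);print(R.as_matrix().round(3))
for flip in(0,np.pi):
  print(rel(s,[.4835,-.326,.25],down(-.875+flip)), rel(s,[.53,.29,.25],down(-1.446+flip)))
E
```

```text
[[-0.     0.394  0.919]
 [-0.001  0.919 -0.394]
 [-1.    -0.001  0.   ]]
(array([4.70257679e-01, 3.70889007e-04, 1.13033458e-03]), array([-0.01838434, -0.75891208,  0.57276243])) (array([1.04125761e+00, 6.99185701e-04, 1.01641642e-03]), array([-0.0190903 , -0.17437203,  0.37293582]))
(array([-2.67133451e+00, -1.53820291e-03,  5.04720071e-04]), array([-0.01838434, -0.75891208,  0.57276243])) (array([-2.10033463e+00, -1.17559442e-03,  8.08683123e-04]), array([-0.0190903 , -0.17437203,  0.37293582]))
```

>>> step_arm(
  motion=[
    [[0,0,0],[0,-0.01,0.016],0.085],
    [[0,0,0],[0,-0.02,0.033],0.085],
    [[0,0,0],[0,-0.02,0.033],0.085],
    [[0,0,0],[0,-0.02,0.033],0.085],
    [[0,0,0],[0,-0.02,0.033],0.085],
    [[0,0,0],[0,-0.02,0.033],0.085],
  ],
)

```text
clock: 0.8
ee_pos: [0.3809, 0.4176, 0.2287]
tcp_rot: [-1.92, 1.567, -2.315]
force: [-0.0, -0.1, 0.1]
gripper_width: 0.0848
```

```bash
python3 - <<'E'
from rig import *
from h import *
s=get_state();print(s["clock"],s["ee_pos"],s["joint_pos"].round(3),s["qd"].round(2)); print(rel(s,[.5,.1,.25],down(-.6)),rel(s,[.4835,-.326,.25],down(-.875)))
E
```

```text
0.8 [0.38087866 0.41756049 0.22871567] [-1.013  0.253  0.128  1.746 -0.035  1.149  0.301] [ 0.51 -0.18  0.22  0.24 -0.03 -0.06  0.71]
(array([ 0.20482104, -0.00102147,  0.00405221]), array([-0.02064663, -0.24730907,  0.23216271])) (array([ 4.79820635e-01, -4.60003230e-04,  4.18676381e-03]), array([-0.01929307, -0.64682572,  0.3809339 ]))
```

>>> step_arm(
  motion=[
    [[0,0,0],[0,-0.031,0.029],0.085],
    [[0,0,0],[0,-0.031,0.029],0.085],
    [[0,0,0],[0,-0.031,0.029],0.085],
    [[0,0,0],[0,-0.031,0.029],0.085],
    [[0,0,0],[0,-0.034,0.027],0.085],
    [[0,0,0],[0,-0.034,0.022],0.085],
    [[0.05,0,0],[0,-0.036,0.02],0.085],
    [[0.08,0,0],[0,-0.038,0.015],0.085],
    [[0.08,0,0],[0,-0.038,0.015],0.085],
    [[0.08,0,0],[0,-0.038,0.014],0.085],
    [[0.08,0,0],[0,-0.038,0.015],0.085],
    [[0.08,0,0],[0,-0.038,0.015],0.085],
  ],
)

```text
clock: 2.0
ee_pos: [0.4112, -0.101, 0.2306]
tcp_rot: [-0.416, 1.566, -1.301]
force: [0.4, -0.9, 0.3]
gripper_width: 0.0848
```

```bash
cat > st.py <<'E'
from rig import *
from h import *
import sys
s=get_state();print(round(s["clock"],2),s["ee_pos"].round(4),"q",s["joint_pos"].round(3),"F",s["force"].round(2),"M",s["moment"].round(2),"w",round(s["gripper_width"],4))
R=Rt(s["tcp_rot"]).as_matrix();print("toolz yaw",np.arctan2(R[1,2],R[0,2]).round(4),"xax",R[:,0].round(4))
a=[float(x) for x in sys.argv[1:]]
if a: r,t=rel(s,a[:3],down(a[3]));print("rel",r.round(4),t.round(4))
E
python3 st.py .4835 -.326 .134 -.875
```

```text
2.0 [ 0.4112 -0.101   0.2306] q [-0.43  -0.033  0.558  2.055  0.024  1.113  0.803] F [ 0.45 -0.93  0.35] M [-0.03 -0.06  0.01] w 0.0848
toolz yaw -0.8849 xax [ 0.0013 -0.0047 -1.    ]
rel [-0.0099  0.0044  0.002 ] [ 0.0978 -0.0864  0.2195]
```

>>> step_arm(
  motion=[
    [[0,0,0],[0.01,-0.014,0.036],0.085],
    [[0,0,0],[0.01,-0.014,0.036],0.085],
    [[0,0,0],[0.01,-0.014,0.036],0.085],
    [[0,0,0],[0.01,-0.014,0.036],0.085],
    [[0,0,0],[0.01,-0.014,0.036],0.085],
    [[0,0,0],[0.01,-0.014,0.036],0.085],
  ],
)

```text
clock: 2.6
ee_pos: [0.4727, -0.3361, 0.1709]
tcp_rot: [1.282, 1.563, 0.387]
force: [1.5, -0.2, 0.8]
gripper_width: 0.0854
```

```bash
python3 st.py .4835 -.326 .134 -.875
```

```text
2.6 [ 0.4727 -0.3361  0.1709] q [ 0.002  0.402  0.703  1.796 -0.304  1.049  1.494] F [ 1.47 -0.24  0.84] M [ 0.03 -0.06 -0.04] w 0.0854
toolz yaw -0.8952 xax [ 0.0072  0.0029 -1.    ]
rel [-0.0202  0.0023 -0.0074] [ 0.037   0.0145 -0.0012]
```

>>> step_arm(
  motion=[
    [[0.02,-0.002,0.007],[0.01,0.014,-0.001],0.085],
    [[0,0,0],[0.025,0,0],0.085],
    [[0,0,0],[0,0,0],0.085],
  ],
)

```text
clock: 2.9
ee_pos: [0.4778, -0.3361, 0.1339]
tcp_rot: [1.017, 1.56, 0.086]
force: [-0.3, 1.2, -0.8]
gripper_width: 0.0851
```

```bash
python3 st.py .4835 -.326 .034 -.875;  python3 - <<'E'
from rig import *
from h import *
d=snapshot("top");crop(d["image"],350,145,460,245,7,"pics/g1.png")
d=snapshot("side");crop(d["image"],300,205,415,310,6,"pics/g1s.png")
E
```

```text
2.9 [ 0.4778 -0.3361  0.1339] q [ 0.018  0.451  0.684  1.824 -0.347  0.979  1.488] F [-0.25  1.16 -0.77] M [0.   0.09 0.01] w 0.0851
toolz yaw -0.9312 xax [ 1.050e-02  9.000e-04 -9.999e-01]
rel [-0.0561  0.0058 -0.0088] [ 0.0999  0.0097 -0.0052]
```

View pics/g1.png

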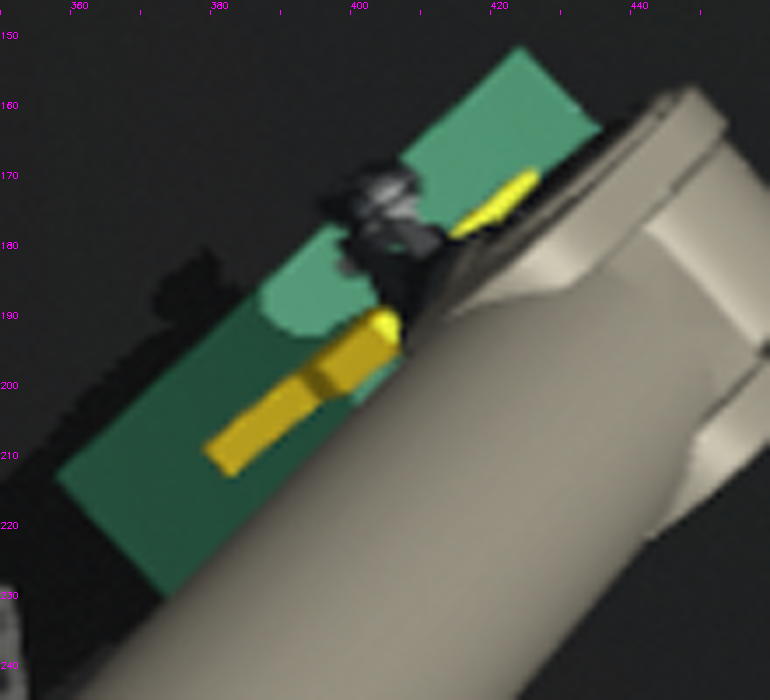

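View pics/g1s.png

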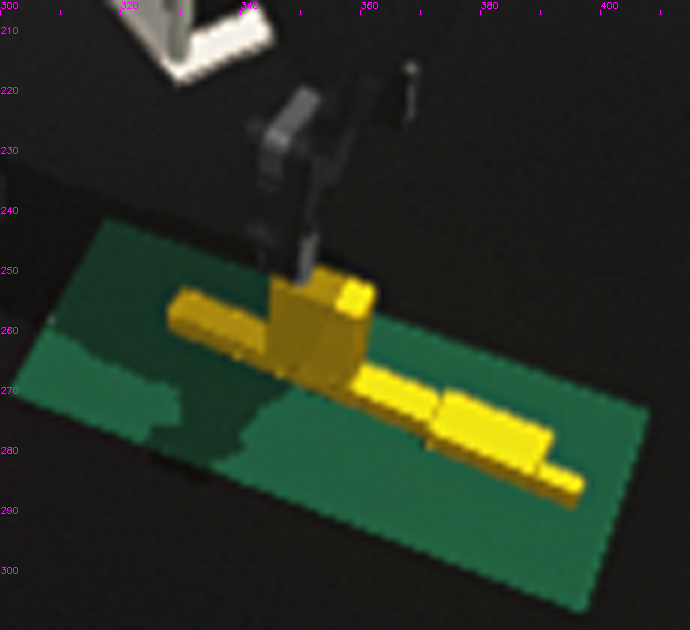

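>>> step_arm(
  motion=[
    [[-0.056,0.006,-0.009],[0,0.01,-0.005],0.085],
    [[0,0,0],[0.02,0,0],0.085],
    [[0,0,0],[0.03,0,0],0.085],
    [[0,0,0],[0.01,0,0],0.085],
  ],
)

```text
clock: 3.4
ee_pos: [0.4921, -0.3249, 0.0833]
tcp_rot: [0.601, 1.552, -0.259]
force: [0.1, 0.4, 0.1]
gripper_width: 0.0845
```

```bash
python3 st.py .4835 -.326 .035 -.875
```

```text
3.4 [ 0.4921 -0.3249  0.0833] q [ 0.038  0.513  0.625  1.857 -0.391  0.876  1.563] F [0.06 0.45 0.12] M [ 0.    0.02 -0.02] w 0.0845
toolz yaw -0.8598 xax [ 0.0179 -0.0047 -0.9998]
rel [ 0.0153  0.0152 -0.0106] [ 0.0482 -0.0077 -0.0055]
```

>>> step_arm(
  motion=[
    [[0.015,0.015,-0.011],[0,-0.008,-0.006],0.085],
    [[0,0,0],[0,0,0],0.085],
  ],
)

```text
clock: 3.6
ee_pos: [0.4824, -0.3243, 0.0843]
tcp_rot: [-2.687, 1.569, 2.724]
force: [0.6, -0.3, -0.3]
gripper_width: 0.0849
```

```bash
python3 st.py .4835 -.326 .035 -.875
```

```text
3.6 [ 0.4824 -0.3243  0.0843] q [ 0.034  0.511  0.636  1.862 -0.381  0.894  1.551] F [ 0.61 -0.3  -0.31] M [-0.04 -0.04  0.05] w 0.0849
toolz yaw -0.872 xax [-1.2e-03  5.0e-04 -1.0e+00]
rel [ 0.003  -0.0012  0.0006] [ 0.0493 -0.0002  0.0021]
```

>>> step_arm(
  motion=[
    [[0,0,0],[0.015,0,0.001],0.085],
    [[0,0,0],[0.02,0,0],0.085],
    [[0,0,0],[0.008,0,0],0.085],
    [[0,0,0],[0,0,0],0.085],
  ],
)

```text
clock: 4.0
ee_pos: [0.4858, -0.3265, 0.0425]
tcp_rot: [0.434, 1.565, -0.437]
force: [0.4, 0.2, -0.0]
gripper_width: 0.0848
```

```bash
python3 st.py .4835 -.326 .034 -.875
```

```text
4.0 [ 0.4858 -0.3265  0.0425] q [ 0.068  0.569  0.595  1.882 -0.43   0.814  1.59 ] F [ 0.4   0.18 -0.04] M [-0.    0.01 -0.02] w 0.0848
toolz yaw -0.8707 xax [ 0.0053 -0.0025 -1.    ]
rel [ 0.0043  0.0053 -0.0025] [ 0.0085 -0.0014 -0.0019]
```

>>> step_arm(
  motion=[
    [[0.004,0.005,-0.002],[0.008,-0.001,-0.002],0.085],
    [[0.001,0.001,0],[0.002,0,0],0.085],
    [[0,0,0],[0,0,0],0.085],
  ],
)

```text
clock: 4.3
ee_pos: [0.4843, -0.3263, 0.0327]
tcp_rot: [1.016, 1.57, 0.139]
force: [0.2, 0.7, 0.1]
gripper_width: 0.085
```

```bash
python3 st.py .4835 -.326 .034 -.875
```

```text
4.3 [ 0.4843 -0.3263  0.0327] q [ 0.076  0.584  0.587  1.886 -0.44   0.802  1.593] F [0.2  0.72 0.14] M [ 0.04 -0.02  0.04] w 0.085
toolz yaw -0.8763 xax [ 9.e-04  1.e-04 -1.e+00]
rel [-0.0013  0.0005 -0.0008] [-0.0013 -0.0004 -0.0007]
```

>>> step_arm(
  motion=[
    [[0,0,0],[-0.001,0,0],0.05],
    [[0,0,0],[0,0,0],0.03],
    [[0,0,0],[0,0,0],0.01],
    [[0,0,0],[0,0,0],0.01],
    [[0,0,0],[0,0,0],0.01],
    [[0,0,0],[0,0,0],0.01],
  ],
  grip_force=100,
)

```text
clock: 4.9
ee_pos: [0.4852, -0.3269, 0.0353]
tcp_rot: [0.632, 1.567, -0.245]
force: [0.9, 0.8, -1.3]
gripper_width: 0.0169
```

```bash
python3 st.py .4835 -.326 .034 -.875
```

```text
4.9 [ 0.4852 -0.3269  0.0353] q [ 0.075  0.58   0.589  1.884 -0.438  0.804  1.592] F [ 0.92  0.83 -1.32] M [ 0.05 -0.01 -0.01] w 0.0169
toolz yaw -0.8766 xax [ 3.4e-03 -9.0e-04 -1.0e+00]
rel [-0.0016  0.0029 -0.0021] [ 0.0013 -0.0007 -0.0018]
```

>>> step_arm(
  motion=[
    [[0,0.003,-0.002],[-0.02,0,0],0.01],
    [[0,0,0],[-0.04,0,0],0.01],
    [[0,0,0],[-0.04,0,0],0.01],
    [[0,0,0],[-0.04,0,0],0.01],
    [[0,0,0],[-0.03,0,0],0.01],
  ],
)

```text
clock: 5.4
ee_pos: [0.481, -0.3235, 0.2039]
tcp_rot: [-2.729, 1.554, 2.678]
force: [1.0, 0.4, -1.2]
gripper_width: 0.0171
```

```bash
python3 st.py .53 .31 .19 -1.446;  python3 - <<'E'
from rig import *
from h import *
d=snapshot("side");crop(d["image"],290,185,415,310,6,"pics/g2s.png")
d=np.load("top.npy",allow_pickle=True).item()
crop(d["image"],212,155,260,192,16,"pics/car.png")
s=np.load("side.npy",allow_pickle=True).item()
crop(s["image"],288,132,325,168,16,"pics/car_s.png")
E
```

```text
5.4 [ 0.481  -0.3235  0.2039] q [-0.038  0.38   0.718  1.744 -0.269  1.137  1.457] F [ 0.99  0.38 -1.2 ] M [-0.04 -0.08  0.01] w 0.0171
toolz yaw -0.8768 xax [-0.0153  0.0077 -0.9999]
rel [ 0.5693 -0.0133  0.0112] [ 0.018   0.443  -0.4553]
```

View pics/g2s.png

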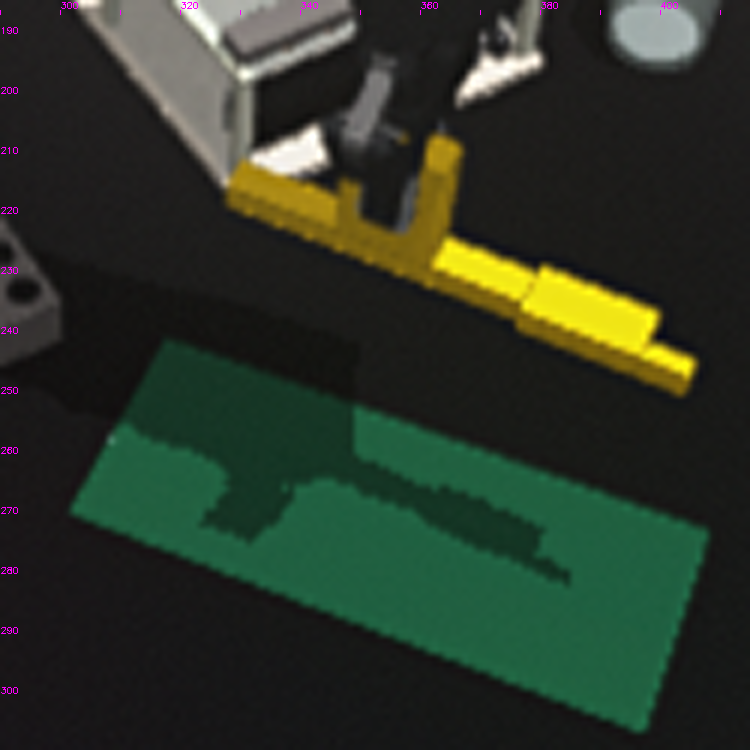

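View pics/car.png

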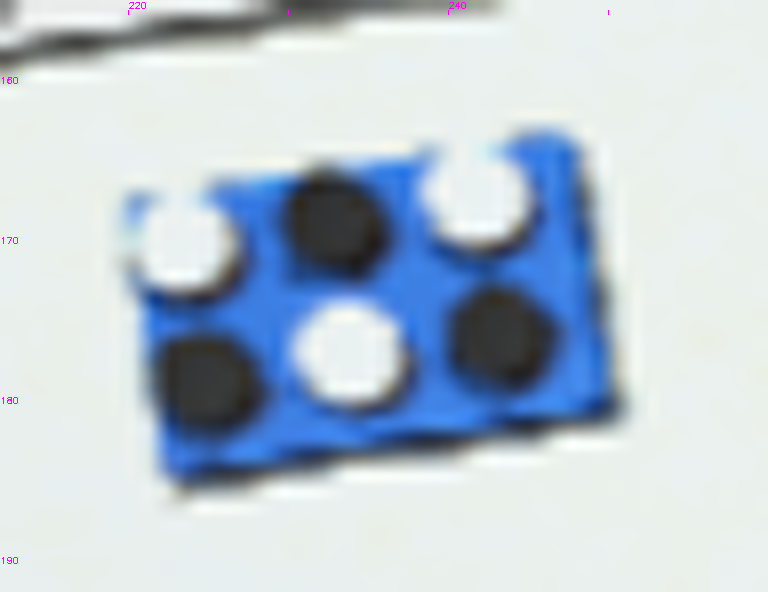

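View pics/car_s.png

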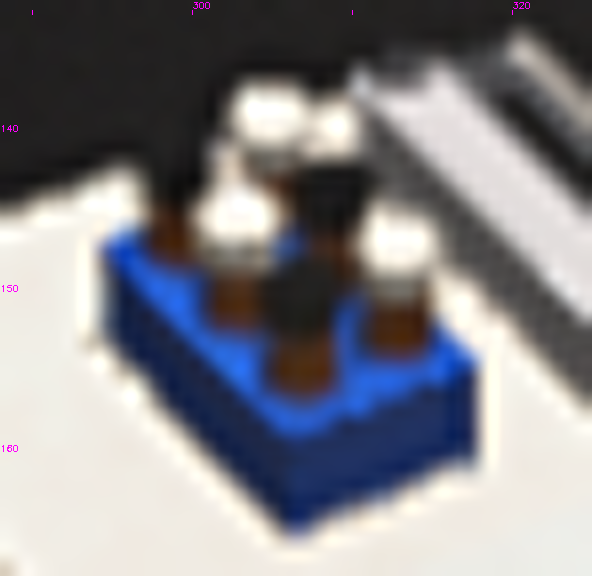

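The stick is held: the side view shows it lifted off the mat with the nose at (403,250). Now I'll carry it high over the hood to behind the carrier.

>>> step_arm(
  motion=[
    [[0.05,-0.013,0.011],[0,0.013,-0.016],0.01],
    [[0.09,0,0],[0,0.024,-0.032],0.01],
    [[0.09,0,0],[0,0.021,-0.034],0.01],
    [[0.09,0,0],[0,0.018,-0.036],0.01],
    [[0.09,0,0],[0,0.015,-0.037],0.01],
    [[0.09,0,0],[0,0.011,-0.038],0.01],
    [[0.04,0,0],[0,0.008,-0.039],0.01],
    [[0,0,0],[0,0.007,-0.04],0.01],
  ],
)

```text
clock: 6.25
ee_pos: [0.4867, -0.0231, 0.208]
tcp_rot: [1.113, 1.557, -0.342]
force: [0.9, -0.8, -1.0]
gripper_width: 0.0172
```

```bash
python3 st.py .4927 .3057 .19 -1.43
```

```text
6.25 [ 0.4867 -0.0231  0.208 ] q [-0.716  0.15   0.745  1.968 -0.112  1.053  0.193] F [ 0.9  -0.82 -1.02] M [0.02 0.   0.  ] w 0.0172
toolz yaw -1.4557 xax [ 0.0128 -0.0046 -0.9999]
rel [-0.0257  0.0062 -0.0121] [ 0.0166  0.0435 -0.3261]
```

>>> step_arm(
  motion=[
    [[-0.02,0.006,-0.012],[0,0.005,-0.04],0.01],
    [[0,0,0],[0,0.005,-0.04],0.01],
    [[0,0,0],[0,0.005,-0.04],0.01],
    [[0,0,0],[0,0.005,-0.04],0.01],
    [[0,0,0],[0,0.005,-0.04],0.01],
    [[0,0,0],[0,0.005,-0.04],0.01],
    [[0,0,0],[0,0.005,-0.03],0.01],
    [[0,0,0],[0,0,0],0.01],
  ],
)

```text
clock: 7.05
ee_pos: [0.4794, 0.2676, 0.2044]
tcp_rot: [-2.435, 1.566, 2.424]
force: [0.2, 0.2, -2.3]
gripper_width: 0.0165
```

```bash
python3 st.py .4927 .3057 .1 -1.43
```

```text
7.05 [0.4794 0.2676 0.2044] q [-1.044  0.276  0.555  1.823 -0.168  1.09  -0.281] F [ 0.23  0.22 -2.3 ] M [0.05 0.03 0.01] w 0.0165
toolz yaw -1.4243 xax [-0.0039  0.0034 -1.    ]
rel [ 0.0057 -0.0039  0.0034] [ 0.1045  0.0191 -0.0354]
```

>>> step_arm(
  motion=[
    [[0.005,-0.004,0.003],[0,0.018,-0.035],0.01],
    [[0,0,0],[0.02,0,-0.001],0.01],
    [[0,0,0],[0.03,0,0],0.01],
    [[0,0,0],[0.03,0,0],0.01],
    [[0,0,0],[0.02,0,0],0.01],
    [[0,0,0],[0,0,0],0.01],
  ],
)

```text
clock: 7.65
ee_pos: [0.4917, 0.3039, 0.0992]
tcp_rot: [-0.526, 1.567, -1.955]
force: [0.0, -0.7, -2.2]
gripper_width: 0.0166
```

```bash
python3 st.py .4927 .3057 .05 -1.43;  python3 - <<'E'
from rig import *
from h import *
d=snapshot("top");np.save("top2.npy",d,allow_pickle=True);crop(d["image"],150,120,290,220,5,"pics/a1.png")
d=snapshot("side");np.save("side2.npy",d,allow_pickle=True);crop(d["image"],230,100,360,200,6,"pics/a1s.png")
E
```

```text
7.65 [0.4917 0.3039 0.0992] q [-1.016  0.452  0.498  1.855 -0.266  0.904 -0.253] F [ 0.02 -0.74 -2.17] M [-0.02 -0.    0.  ] w 0.0166
toolz yaw -1.4297 xax [-0.0014 -0.0036 -1.    ]
rel [0.0003 0.0033 0.0019] [ 0.0491  0.0013 -0.0018]
```

View pics/a1.png

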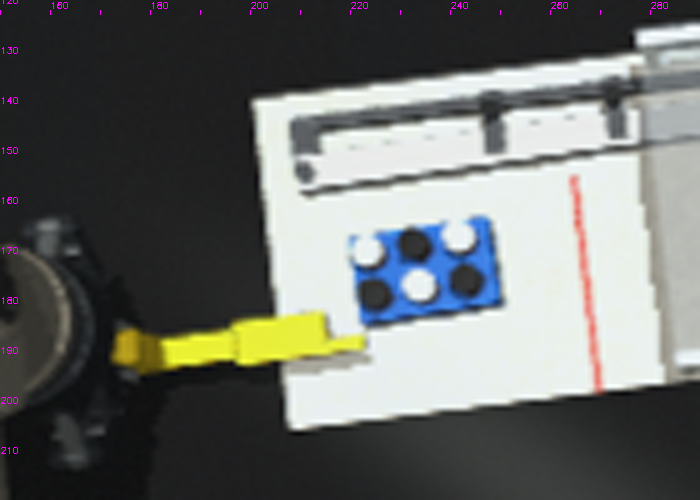

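View pics/a1s.png

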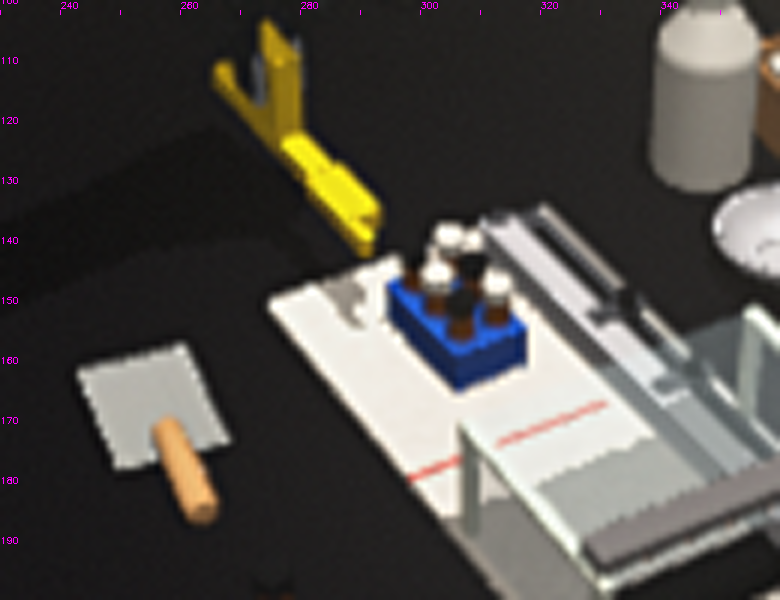

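```bash
cat > m2.py <<'E'
from h import *
d=np.load("top2.npy",allow_pickle=True).item()
O=np.array([.587,.2132]);y=-1.446;ex=np.array([np.cos(y),np.sin(y)]);ey=np.array([-ex[1],ex[0]])
def rail(p): q=np.asarray(p)[:2]-O; return np.array([q@ex,q@ey])*1000
T=np.array([.4917,.3039]);R=-1.4297;sx=np.array([np.cos(R),np.sin(R)]);sy=np.array([-sx[1],sx[0]])
for n,u,v in(("tip in",221.2,187.3),("tip out",221.2,189.6),("nose L",213.3,182.3),("nose Rback",195.2,193),("bar back?",175,187)):
    p=onz(d,u,v,.081)[:2]; q=p-T;print(n,np.round([q@sx*1000,q@sy*1000],1),"rail",rail(p).round(1))
for n,u,v in (("RR",220,167),("FR",248,163.5),("FA",250,180.5),("RA",222.2,184.3)):
    print(n,rail(onz(d,u,v,.04)).round(1))
# model fit: carrier vertices from both cams via caps? project model for checks
E
python3 m2.py
```

```text
tip in [125.6  -7.2] rail [ 23.8 -88.5]
tip out [124.8 -13.5] rail [ 23.1 -94.8]
nose L [105.9   9.5] rail [  3.9 -72. ]
nose Rback [ 53.2 -12.9] rail [-48.5 -95.3]
bar back? [ 0.6 11.3] rail [-101.4  -71.9]
RR [ 19.8 -26.2]
FR [ 99.8 -26.1]
FA [ 99.8 -75.1]
RA [ 20.5 -76.1]
```

>>> step_arm(
  motion=[
    [[0,0.003,0.002],[0.02,0,0],0.01],
    [[0,0,0],[0.025,0,0],0.01],
    [[0,0,0],[0.006,0,0],0.01],
    [[0,0,0],[0,0,0],0.01],
  ],
)

```text
clock: 8.15
ee_pos: [0.4997, 0.3069, 0.0569]
tcp_rot: [2.057, 1.552, 0.625]
force: [0.2, -0.2, -0.8]
gripper_width: 0.0165
```

```bash
python3 st.py .4927 .3057 .0443 -1.43
```

```text
8.15 [0.4997 0.3069 0.0569] q [-0.985  0.51   0.468  1.88  -0.312  0.804 -0.214] F [ 0.15 -0.16 -0.84] M [ 0.06  0.   -0.02] w 0.0165
toolz yaw -1.4314 xax [ 0.0151  0.0109 -0.9998]
rel [-0.0015 -0.0087 -0.0165] [ 0.0125 -0.0073  0.0004]
```

>>> step_arm(
  motion=[
    [[-0.001,-0.009,-0.016],[0.004,-0.007,0],0.01],
    [[0,0,0],[0.005,0,0],0.01],
    [[0,0,0],[0,0,0],0.01],
  ],
)

```text
clock: 8.45
ee_pos: [0.4945, 0.3072, 0.051]
tcp_rot: [2.02, 1.566, 0.59]
force: [-0.7, 0.2, -0.6]
gripper_width: 0.0167
```

```bash
python3 st.py .4927 .3057 .0443 -1.43
```

```text
8.45 [0.4945 0.3072 0.051 ] q [-0.988  0.519  0.465  1.882 -0.313  0.807 -0.217] F [-0.68  0.2  -0.57] M [ 0.01  0.   -0.01] w 0.0167
toolz yaw -1.4306 xax [ 0.004   0.0027 -1.    ]
rel [-0.0006 -0.0021 -0.0043] [ 0.0067 -0.002   0.0012]
```

>>> step_arm(
  motion=[
    [[0,-0.002,-0.004],[0.004,-0.002,0],0.01],
    [[0,0,0],[0.003,0,0],0.01],
    [[0,0,0],[0,0,0],0.01],
  ],
)

```text
clock: 8.75
ee_pos: [0.4929, 0.3075, 0.0444]
tcp_rot: [2.14, 1.569, 0.71]
force: [-1.2, 0.1, -0.4]
gripper_width: 0.0168
```

```bash
python3 st.py .4927 .3057 .0443 -1.43
```

```text
8.75 [0.4929 0.3075 0.0444] q [-0.986  0.528  0.46   1.886 -0.318  0.798 -0.215] F [-1.21  0.06 -0.37] M [-0.01  0.01 -0.02] w 0.0168
toolz yaw -1.4302 xax [ 0.0013  0.0011 -1.    ]
rel [-0.0002 -0.0009 -0.0014] [ 0.0001 -0.0005  0.0018]
```

>>> step_arm(
  motion=[
    [[0,-0.001,-0.001],[0,-0.008,0],0.01],
    [[0,0,0],[0,-0.008,0.005],0.01],
    [[0,0,0],[0,0,0.015],0.01],
    [[0,0,0],[0,0,0.02],0.01],
    [[0,0,0],[0,0,0.02],0.01],
    [[0,0,0],[0,0,0.015],0.01],
    [[0,0,0],[0,0,0.005],0.01],
    [[0,0,0],[0,0,0],0.01],
  ],
)

```text
clock: 9.55
ee_pos: [0.4864, 0.2178, 0.0447]
tcp_rot: [-0.154, 1.57, -1.586]
force: [-0.5, -0.0, -1.3]
gripper_width: 0.0165
```

```bash
cat > st2.py <<'E'
from rig import *
from h import *
import sys
O=np.array([.587,.2132]);y=-1.446;ex=np.array([np.cos(y),np.sin(y)]);ey=np.array([-ex[1],ex[0]])
s=get_state();R=Rt(s["tcp_rot"]).as_matrix()
q=s["ee_pos"][:2]-O
print("t",round(s["clock"],2),"TCP rail mm",(q@ex*1000).round(1),(q@ey*1000).round(1),"z",(s["ee_pos"][2]*1000).round(1),"yaw rel rail",(np.arctan2(R[1,2],R[0,2])-y).round(4),"xax",R[:2,0].round(4))
f=s["force"];m=s["moment"];print("F rail",(f[:2]@ex).round(2),(f[:2]@ey).round(2),f[2].round(2),"M",m.round(2))
a=[float(v) for v in sys.argv[1:]]
if a:
    p=O+(a[0]*ex+a[1]*ey)/1000
    r,t=rel(s,[p[0],p[1],a[2]/1000],down(y+a[3]));print("rel",r.round(4),(t*1000).round(1))
E
python3 st2.py -21 -95 44.3 .012
```

```text
t 9.55 TCP rail mm -17.0 -99.2 z 44.7 yaw rel rail 0.0142 xax [-0.     -0.0011]
F rail -0.04 -0.5 -1.33 M [ 0.02 -0.01  0.  ]
rel [0.0022 0.0011 0.0002] [ 0.4  4.3 -3.9]
```

>>> step_arm(
  motion=[
    [[0.002,0.001,0],[0,0.005,-0.004],0.01],
    [[0,0,0],[0,0.005,0],0.01],
    [[0,0,0],[0,0.005,0],0.01],
    [[0,0,0],[0,0.005,0],0.01],
    [[0,0,0],[0,0.005,0],0.01],
  ],
)

```text
clock: 10.05
ee_pos: [0.5087, 0.2285, 0.0438]
tcp_rot: [-1.718, 1.563, 3.134]
force: [-3.2, -0.4, 0.2]
gripper_width: 0.017
```

```bash
python3 st2.py -21 -65 44.3 .012
```

```text
t 10.05 TCP rail mm -24.9 -75.8 z 43.8 yaw rel rail 0.0151 xax [-0.0076  0.0001]
F rail -0.02 -3.19 0.22 M [-0.35  0.64 -0.28]
rel [ 0.0031 -0.0011  0.0075] [-0.6 10.7  4.1]
```

>>> step_arm(
  motion=[
    [[0.003,-0.001,0.007],[0,0.005,0.002],0.01],
    [[0,0,0],[0,0.005,0.001],0.01],
    [[0,0,0],[0,0.004,0],0.01],
  ],
)

```text
clock: 10.35
ee_pos: [0.5232, 0.2282, 0.0432]
tcp_rot: [-1.761, 1.568, 3.088]
force: [-3.3, -0.4, 1.2]
gripper_width: 0.0169
```

```bash
python3 st2.py -21 -55 44.3 .012
```

```text
t 10.35 TCP rail mm -22.8 -61.4 z 43.2 yaw rel rail 0.0125 xax [-0.0024  0.0001]
F rail -0.03 -3.32 1.24 M [-0.21  0.67 -0.24]
rel [ 0.0005 -0.0004  0.0023] [-1.1  6.4  1.9]
```

>>> step_arm(
  motion=[
    [[0,0,0.002],[-0.001,0.003,0.001],0.01],
    [[0,0,0],[0,0.002,0],0.01],
  ],
)

```text
clock: 10.55
ee_pos: [0.5288, 0.2277, 0.044]
tcp_rot: [-1.909, 1.57, 2.94]
force: [-5.4, 0.1, 3.4]
gripper_width: 0.017
```

```bash
python3 st2.py -21 -55 44.3 .012
```

```text
t 10.55 TCP rail mm -21.7 -55.9 z 44.0 yaw rel rail 0.0121 xax [-0.0008  0.0002]
F rail -0.73 -5.36 3.44 M [-0.31  1.27 -0.36]
rel [ 0.0001 -0.0003  0.0007] [-0.4  0.9  0.7]
```

>>> step_arm(
  motion=[
    [[0,0,0],[-0.001,0.001,0],0.01],
    [[0,0,0],[0,0.001,0],0.01],
  ],
)

```text
clock: 10.75
ee_pos: [0.5291, 0.2273, 0.0441]
tcp_rot: [-1.486, 1.566, -2.921]
force: [-4.7, 0.4, -0.3]
gripper_width: 0.0165
```

```bash
python3 st2.py -21 -55 44.3 .012; python3 - <<'E'
from rig import *
from h import *
d=snapshot("top");np.save("top3.npy",d,allow_pickle=True);crop(d["image"],170,120,290,220,6,"pics/b1.png")
d=snapshot("side");np.save("side3.npy",d,allow_pickle=True);crop(d["image"],250,110,360,200,7,"pics/b1s.png")
E
```

```text
t 10.75 TCP rail mm -21.2 -55.7 z 44.1 yaw rel rail 0.0114 xax [-0.0049 -0.0011]
F rail -0.95 -4.65 -0.34 M [-0.04  0.95 -0.26]
rel [-0.0006  0.0004  0.005 ] [-0.3  0.7  0.2]
```

View pics/b1.png

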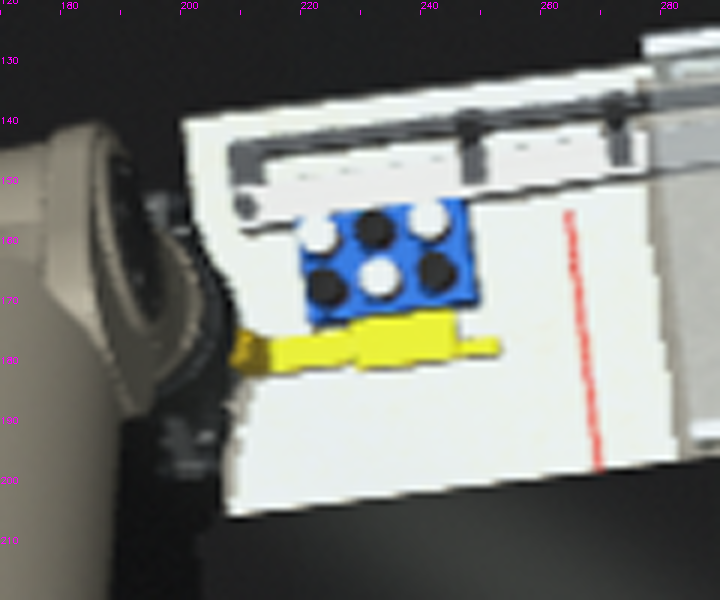

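View pics/b1s.png

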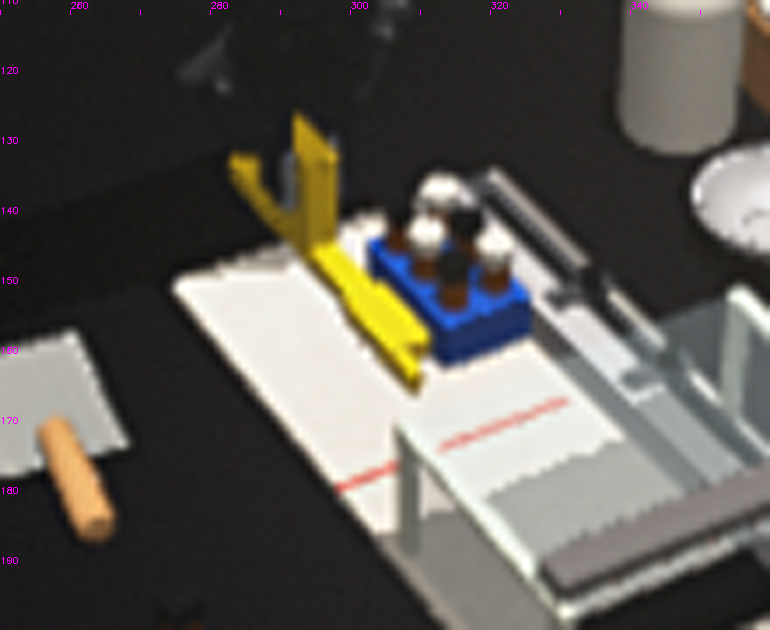

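>>> step_arm(
  motion=[
    [[0,0,0.004],[0,-0.006,0],0.01],
    [[0,0,0],[0,-0.004,-0.005],0.01],
    [[0,0,0],[0,0,-0.02],0.01],
    [[0,0,0],[0,0,-0.02],0.01],
    [[0,0,0],[0,0,-0.02],0.01],
    [[0,0,0],[0,0,-0.01],0.01],
    [[0,0,0],[0,0,0],0.01],
  ],
)

```text
clock: 11.55
ee_pos: [0.5165, 0.3066, 0.0486]
tcp_rot: [1.736, 1.547, 0.305]
force: [-0.5, 0.0, -1.3]
gripper_width: 0.0171
```

```bash
python3 st2.py -96 -46 44.6 .015
```

```text
t 11.55 TCP rail mm -101.5 -58.4 z 48.6 yaw rel rail 0.015 xax [0.0227 0.0071]
F rail -0.08 -0.52 -1.29 M [ 0.03  0.05 -0.05]
rel [-0.0001 -0.0039 -0.0235] [ 4.3 12.2  5.7]
```

>>> step_arm(
  motion=[
    [[0,-0.004,-0.023],[0.004,0.006,0],0.01],
    [[0,0,0],[0,0.004,0],0.01],
    [[0,0,0],[0,0,0],0.01],
  ],
)

```text
clock: 11.85
ee_pos: [0.528, 0.3066, 0.0456]
tcp_rot: [1.284, 1.567, -0.147]
force: [-0.1, 0.0, -1.6]
gripper_width: 0.0172
```

```bash
python3 st2.py -96 -46 44.6 .015; python3 - <<'E'
from rig import *
from h import *
d=snapshot("top");np.save("top3.npy",d,allow_pickle=True);crop(d["image"],170,120,290,220,6,"pics/b2.png")
E
```

```text
t 11.85 TCP rail mm -100.0 -46.9 z 45.6 yaw rel rail 0.0147 xax [ 0.0033 -0.0005]
F rail -0.03 -0.11 -1.59 M [-0.02 -0.04 -0.02]
rel [-0.0003  0.0009 -0.0032] [1.  0.8 4. ]
```

View pics/b2.png

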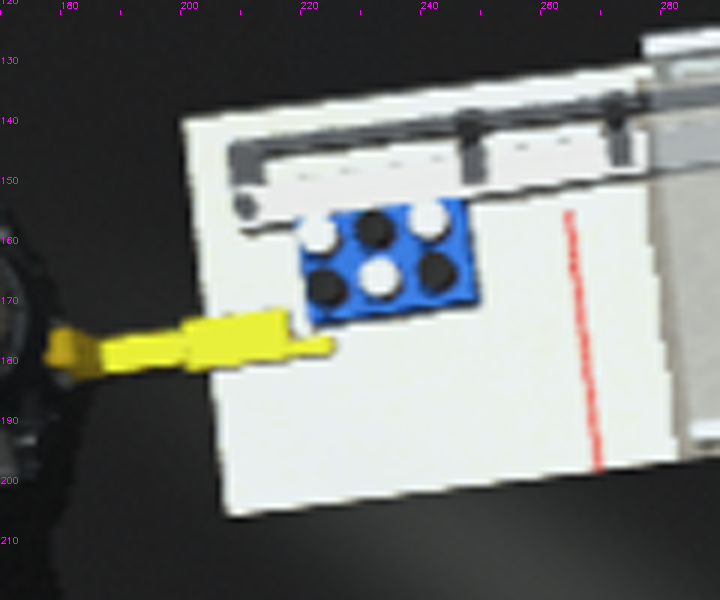

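>>> step_arm(
  motion=[
    [[0,0.001,-0.003],[0.001,0,0.005],0.01],
    [[0,0,0],[0,0.001,0.004],0.01],
    [[0,0,0],[0,0.001,0.002],0.01],
  ],
)

```text
clock: 12.2
ee_pos: [0.5306, 0.2943, 0.0447]
tcp_rot: [-2.247, 1.569, 2.603]
force: [-1.8, 3.9, 0.8]
gripper_width: 0.017
```

```bash
python3 st2.py -85 -43 44.6 .015
```

```text
t 12.2 TCP rail mm -87.5 -45.9 z 44.7 yaw rel rail 0.0127 xax [-0.0014  0.0008]
F rail -4.09 -1.33 0.76 M [ 0.74  0.45 -0.16]
rel [-0.0023 -0.001   0.0013] [0.1 2.9 2.5]
```

>>> step_arm(
  motion=[
    [[-0.002,-0.001,0.001],[0,0.002,0],0.01],
    [[0,0,0],[0,0.002,0],0.01],
  ],
)

```text
clock: 12.4
ee_pos: [0.5341, 0.2948, 0.0448]
tcp_rot: [-2.196, 1.569, 2.655]
force: [-1.0, 0.3, -1.3]
gripper_width: 0.0168
```

```bash
python3 st2.py -85 -40 44.6 .015
```

```text
t 12.4 TCP rail mm -87.5 -42.3 z 44.8 yaw rel rail 0.0144 xax [-0.0012  0.0006]
F rail -0.47 -0.98 -1.32 M [ 0.2   0.08 -0.01]
rel [-0.0006 -0.0008  0.0011] [0.2 2.3 2.5]
```

>>> step_arm(
  motion=[
    [[0,0,0.001],[0,0.002,0],0.01],
    [[0,0,0],[0,0.001,0],0.01],
  ],
)

```text
clock: 12.6
ee_pos: [0.536, 0.2951, 0.0445]
tcp_rot: [-1.774, 1.567, 3.077]
force: [-2.5, -0.2, 1.9]
gripper_width: 0.017
```

```bash
python3 st2.py -85 -40 44.6 .015
```

```text
t 12.6 TCP rail mm -87.7 -40.4 z 44.5 yaw rel rail 0.0136 xax [-0.0034  0.0002]
F rail -0.16 -2.54 1.92 M [-0.11  0.85 -0.33]
rel [-0.0014 -0.0007  0.0033] [-0.1  0.4  2.7]
```

>>> step_arm(
  motion=[
    [[-0.001,0,0.001],[0,0.001,0],0.01],
    [[0,0,0],[0,0.001,0],0.01],
  ],
)

```text
clock: 12.8
ee_pos: [0.5362, 0.2952, 0.0442]
tcp_rot: [-1.615, 1.564, -3.047]
force: [-3.8, 0.9, 3.8]
gripper_width: 0.0171
```

```bash
python3 st2.py -85 -40 44.6 .015
```

```text
t 12.8 TCP rail mm -87.7 -40.2 z 44.2 yaw rel rail 0.0138 xax [-0.0068 -0.0006]
F rail -1.34 -3.66 3.8 M [-0.3   0.95 -0.42]
rel [-0.0012 -0.0003  0.0069] [-0.4  0.2  2.7]
```

>>> step_arm(
  motion=[
    [[-0.001,0,0.006],[-0.0005,0.0013,0.002],0.01],
    [[0,0,0.001],[0,0.0013,0.003],0.01],
    [[0,0,0.001],[0,0.0013,0.003],0.01],
  ],
)

```text
clock: 13.1
ee_pos: [0.5363, 0.295, 0.0451]
tcp_rot: [-2.594, 1.559, 2.259]
force: [-7.5, 4.9, 4.8]
gripper_width: 0.0172
```

```bash
python3 st2.py -75 -40 44.6 .015
```

```text
t 13.1 TCP rail mm -87.5 -40.2 z 45.1 yaw rel rail 0.0154 xax [-0.0076  0.0093]
F rail -5.77 -6.85 4.78 M [ 0.48  1.43 -0.63]
rel [ 0.0004 -0.0102  0.0062] [ 0.4 -0.  12.5]
```

>>> step_arm(
  motion=[
    [[0,-0.01,0.006],[-0.001,0.001,0.004],0.01],
    [[0,-0.005,0.003],[-0.0005,0.001,0.005],0.01],
  ],
)

```text
clock: 13.3
ee_pos: [0.5363, 0.291, 0.0458]
tcp_rot: [-2.376, 1.569, 2.478]
force: [-3.5, 2.6, -3.0]
gripper_width: 0.017
```

```bash
python3 st2.py -75 -40 44.6 .015
```

```text
t 13.3 TCP rail mm -83.5 -40.6 z 45.8 yaw rel rail 0.0169 xax [-0.0013  0.001 ]
F rail -3.0 -3.14 -3.03 M [ 0.73  0.89 -0.3 ]
rel [ 0.0019 -0.0012  0.0011] [1.2 0.5 8.5]
```

>>> step_arm(
  motion=[
    [[0.001,-0.002,0.002],[0.0005,0.0013,0.005],0.01],
    [[0,-0.003,0.003],[0,0.0013,0.005],0.01],
    [[0,-0.003,0.003],[0,0.0013,0.005],0.01],
  ],
)

```text
clock: 13.6
ee_pos: [0.5377, 0.2836, 0.0446]
tcp_rot: [2.954, 1.568, 1.525]
force: [-6.9, 8.1, 4.0]
gripper_width: 0.0171
```

```bash
python3 st2.py -65 -40 45 .015
```

```text
t 13.6 TCP rail mm -76.0 -40.2 z 44.6 yaw rel rail 0.017 xax [0.0001 0.0031]
F rail -8.9 -5.81 4.02 M [ 1.4   1.76 -0.56]
rel [ 0.002  -0.003  -0.0006] [-0.4  0.  11. ]
```

>>> step_arm(
  motion=[
    [[0.001,-0.003,0],[-0.001,0.0012,0.005],0.01],
    [[0.001,-0.002,0.001],[-0.0005,0.0012,0.005],0.01],
    [[0,-0.002,0.001],[0,0.0012,0.005],0.01],
  ],
)

```text
clock: 13.9
ee_pos: [0.539, 0.2744, 0.045]
tcp_rot: [-2.292, 1.566, 2.562]
force: [-5.5, 4.8, 1.4]
gripper_width: 0.0169
```

```bash
python3 st2.py -55 -40 45.5 .015
```

```text
t 13.9 TCP rail mm -66.7 -40.0 z 45.0 yaw rel rail 0.0166 xax [-0.0042  0.0028]
F rail -5.46 -4.89 1.37 M [ 1.    1.29 -0.51]
rel [ 0.0016 -0.0033  0.0038] [-0.6 -0.2 11.7]
```

>>> step_arm(
  motion=[
    [[0.001,-0.003,0.003],[-0.0008,0.0013,0.005],0.01],
    [[0,-0.002,0.001],[-0.0003,0.0013,0.005],0.01],
    [[0,-0.002,0.001],[-0.0003,0.0013,0.005],0.01],
  ],
)

```text
clock: 14.2
ee_pos: [0.5406, 0.2645, 0.0449]
tcp_rot: [-2.099, 1.564, 2.754]
force: [-5.6, 5.4, 0.8]
gripper_width: 0.0173
```

```bash
python3 st2.py -45 -40 45.5 .015
```

```text
t 14.2 TCP rail mm -56.7 -39.7 z 44.9 yaw rel rail 0.0156 xax [-0.0063  0.0026]
F rail -6.08 -4.93 0.77 M [ 1.18  1.41 -0.54]
rel [ 0.0006 -0.0034  0.0059] [-0.6 -0.5 11.7]
```

```bash
python3 - <<'E'
from rig import *
from h import *
d=snapshot("top");np.save("top4.npy",d,allow_pickle=True);crop(d["image"],190,120,290,200,8,"pics/c1.png")
E
```

```text
(no output)
```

View pics/c1.png

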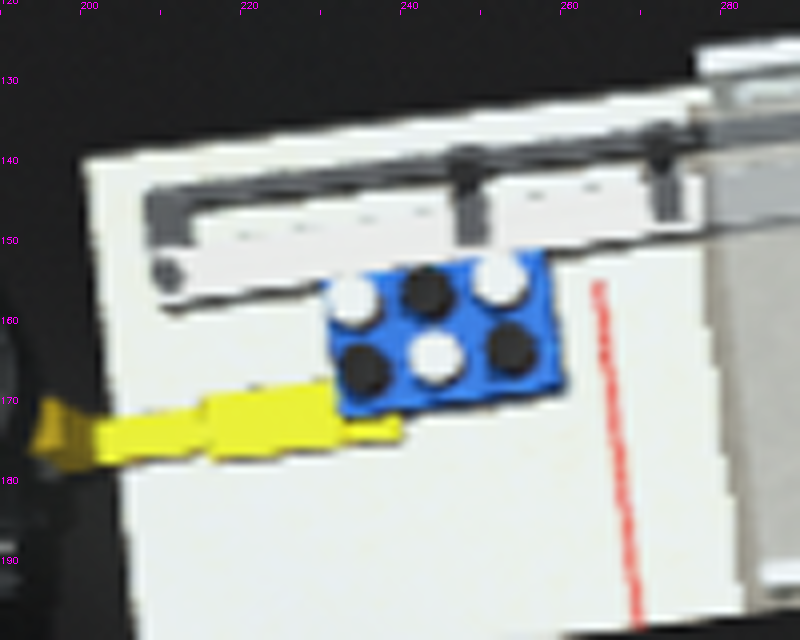

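>>> step_arm(
  motion=[
    [[0.001,-0.003,0.005],[-0.0008,0.0013,0.005],0.01],
    [[0,-0.002,0.002],[-0.0003,0.0013,0.005],0.01],
    [[0,-0.002,0.002],[-0.0003,0.0013,0.005],0.01],
    [[0,-0.002,0.002],[-0.0003,0.0013,0.005],0.01],
  ],
)

```text
clock: 14.65
ee_pos: [0.5425, 0.252, 0.045]
tcp_rot: [-2.381, 1.564, 2.472]
force: [-6.4, 6.4, 2.0]
gripper_width: 0.0171
```

```bash
python3 st2.py -35 -40 45.5 .015
```

```text
t 14.65 TCP rail mm -44.0 -39.3 z 45.0 yaw rel rail 0.0149 xax [-0.0053  0.0042]
F rail -7.18 -5.57 2.01 M [ 1.28  1.52 -0.5 ]
rel [-0.     -0.0049  0.0046] [-0.5 -0.8  9. ]
```

>>> step_arm(
  motion=[
    [[-0.002,-0.004,0.004],[-0.0008,0.0012,0.005],0.01],
    [[-0.001,-0.003,0.002],[-0.0003,0.0012,0.005],0.01],
    [[-0.001,-0.003,0.002],[-0.0003,0.0012,0.005],0.01],
    [[-0.001,-0.003,0.002],[-0.0003,0.0012,0.005],0.01],
  ],
)

```text
clock: 15.05
ee_pos: [0.5439, 0.2386, 0.0447]
tcp_rot: [-1.8, 1.566, 3.057]
force: [-5.1, 5.1, 0.2]
gripper_width: 0.0171
```

```bash
python3 st2.py -25 -40 45.5 .018
```

```text
t 15.05 TCP rail mm -30.6 -39.6 z 44.7 yaw rel rail 0.02 xax [-0.0051  0.0004]
F rail -5.7 -4.4 0.15 M [ 1.12  1.31 -0.55]
rel [ 0.002  -0.0012  0.005 ] [-0.8 -0.5  5.5]
```

>>> step_arm(
  motion=[
    [[0.001,-0.002,0.004],[-0.0008,0.0013,0.005],0.01],
    [[0,-0.002,0.002],[-0.0004,0.0013,0.005],0.01],
    [[0,-0.002,0.002],[-0.0004,0.0013,0.005],0.01],
    [[0,-0.002,0.002],[-0.0004,0.0013,0.005],0.01],
  ],
)

```text
clock: 15.45
ee_pos: [0.5461, 0.2249, 0.0448]
tcp_rot: [-1.994, 1.565, 2.862]
force: [-4.7, 5.1, 1.0]
gripper_width: 0.0173
```

```bash
python3 st2.py -15 -40 45.5 .018
```

```text
t 15.45 TCP rail mm -16.7 -39.2 z 44.8 yaw rel rail 0.0187 xax [-0.0052  0.0015]
F rail -5.69 -3.99 1.03 M [ 1.14  1.33 -0.5 ]
rel [ 0.0007 -0.0022  0.0049] [-0.7 -0.9  1.7]
```

Steady. I'll continue with slightly more side pressure.

>>> step_arm(
  motion=[
    [[0,-0.002,0.004],[-0.0008,0.0015,0.005],0.01],
    [[0,-0.002,0.002],[-0.0004,0.0015,0.005],0.01],
    [[0,-0.002,0.002],[-0.0004,0.0015,0.005],0.01],
    [[0,-0.002,0.002],[-0.0004,0.0015,0.005],0.01],
  ],
)

```text
clock: 15.85
ee_pos: [0.548, 0.2129, 0.0451]
tcp_rot: [-2.261, 1.562, 2.594]
force: [-7.3, 6.5, 1.1]
gripper_width: 0.0171
```

```bash
python3 st2.py 0 -39 45.5 .018
```

```text
t 15.85 TCP rail mm -4.6 -38.7 z 45.1 yaw rel rail 0.0182 xax [-0.0076  0.0047]
F rail -7.34 -6.41 1.13 M [ 1.26  1.45 -0.55]
rel [ 0.0002 -0.0057  0.0069] [-0.4 -0.3  4.5]
```

>>> step_arm(
  motion=[
    [[0,-0.005,0.005],[-0.0006,0.0013,0.005],0.01],
    [[0,-0.003,0.003],[-0.0004,0.0013,0.005],0.01],
    [[0,-0.003,0.003],[-0.0004,0.0013,0.005],0.01],
    [[0,-0.003,0.003],[-0.0004,0.0013,0.005],0.01],
  ],
)

```text
clock: 16.25
ee_pos: [0.55, 0.1982, 0.0446]
tcp_rot: [-1.375, 1.567, -2.803]
force: [-4.7, 4.2, -1.6]
gripper_width: 0.0174
```

```bash
python3 st2.py 15 -39 45.5 .018
```

```text
t 16.25 TCP rail mm 10.3 -38.6 z 44.6 yaw rel rail 0.018 xax [-0.0034 -0.0012]
F rail -4.71 -4.15 -1.64 M [ 0.97  1.18 -0.44]
rel [0.     0.0007 0.0035] [-0.9 -0.5  4.7]
```

>>> step_arm(
  motion=[
    [[0,-0.001,0.003],[-0.0008,0.0014,0.005],0.01],
    [[0,-0.002,0.003],[-0.0004,0.0014,0.005],0.01],
    [[0,-0.002,0.003],[-0.0004,0.0014,0.005],0.01],
    [[0,-0.003,0.003],[-0.0004,0.0014,0.005],0.01],
  ],
)

```text
clock: 16.65
ee_pos: [0.5522, 0.184, 0.0446]
tcp_rot: [-1.615, 1.568, -3.044]
force: [-5.7, 4.9, 1.3]
gripper_width: 0.0168
```

```bash
python3 st2.py 30 -38 45.5 .018
```

```text
t 16.65 TCP rail mm 24.6 -38.2 z 44.6 yaw rel rail 0.0173 xax [-0.0027 -0.0003]
F rail -5.62 -5.04 1.27 M [ 1.12  1.3  -0.51]
rel [-0.0007 -0.0001  0.0027] [-0.9  0.1  5.4]
```

>>> step_arm(
  motion=[
    [[-0.001,-0.002,0.003],[-0.0008,0.0014,0.005],0.01],
    [[0,-0.002,0.003],[-0.0004,0.0014,0.005],0.01],
    [[0,-0.002,0.003],[-0.0004,0.0014,0.005],0.01],
    [[0,-0.003,0.003],[-0.0004,0.0014,0.005],0.01],
  ],
)

```text
clock: 17.05
ee_pos: [0.5541, 0.1702, 0.0446]
tcp_rot: [-1.723, 1.568, 3.132]
force: [-6.1, 5.8, 0.2]
gripper_width: 0.0165
```

```bash
python3 st2.py 45 -38 45.5 .018
```

```text
t 17.05 TCP rail mm 38.6 -37.9 z 44.6 yaw rel rail 0.018 xax [-0.0026  0.    ]
F rail -6.53 -5.32 0.15 M [ 1.13  1.35 -0.49]
rel [-0.     -0.0004  0.0026] [-0.9 -0.2  6.4]
```

>>> step_arm(
  motion=[
    [[-0.001,-0.002,0.003],[-0.0008,0.0014,0.005],0.01],
    [[0,-0.002,0.003],[-0.0004,0.0014,0.005],0.01],
    [[0,-0.002,0.003],[-0.0004,0.0014,0.005],0.01],
    [[0,-0.003,0.003],[-0.0004,0.0014,0.005],0.01],
  ],
)

```text
clock: 17.45
ee_pos: [0.5562, 0.1561, 0.0446]
tcp_rot: [-1.739, 1.568, 3.117]
force: [-5.6, 5.1, 0.9]
gripper_width: 0.0169
```

```bash
python3 st2.py 60 -38 45.5 .018
```

```text
t 17.45 TCP rail mm 52.9 -37.7 z 44.6 yaw rel rail 0.0185 xax [-0.0025  0.0001]
F rail -5.76 -4.96 0.88 M [ 1.09  1.29 -0.48]
rel [ 0.0005 -0.0004  0.0024] [-0.9 -0.4  7.1]
```

>>> step_arm(
  motion=[
    [[0,-0.002,0.003],[-0.0008,0.0014,0.005],0.01],
    [[0,-0.002,0.003],[-0.0004,0.0014,0.005],0.01],
    [[0,-0.002,0.003],[-0.0004,0.0014,0.005],0.01],
    [[0,-0.003,0.003],[-0.0004,0.0014,0.005],0.01],
  ],
)

```text
clock: 17.85
ee_pos: [0.5584, 0.1413, 0.0445]
tcp_rot: [-1.416, 1.569, -2.844]
force: [-4.7, 4.4, 0.6]
gripper_width: 0.0176
```

```bash
python3 st2.py 75 -38 45.5 .018
```

```text
t 17.85 TCP rail mm 67.8 -37.4 z 44.5 yaw rel rail 0.0179 xax [-0.0021 -0.0006]
F rail -4.9 -4.09 0.6 M [ 1.1   1.25 -0.48]
rel [-0.0001  0.0003  0.0022] [-1.  -0.7  7.2]
```

>>> step_arm(
  motion=[
    [[0,-0.002,0.003],[-0.0008,0.0015,0.005],0.01],
    [[0,-0.002,0.003],[-0.0004,0.0015,0.005],0.01],
    [[0,-0.002,0.003],[-0.0004,0.0015,0.005],0.01],
    [[0,-0.003,0.003],[-0.0004,0.0015,0.005],0.01],
  ],
)

```text
clock: 18.25
ee_pos: [0.5606, 0.1268, 0.0445]
tcp_rot: [-1.417, 1.568, -2.845]
force: [-6.3, 5.0, 1.6]
gripper_width: 0.017
```

```bash
python3 st2.py 90 -38 45.5 .018; python3 - <<'E'
from rig import *
from h import *
d=snapshot("top");np.save("top5.npy",d,allow_pickle=True);crop(d["image"],220,115,345,210,6,"pics/d1.png")
d=snapshot("side");np.save("side5.npy",d,allow_pickle=True);crop(d["image"],280,120,400,220,6,"pics/d1s.png")
E
```

```text
t 18.25 TCP rail mm 82.5 -36.9 z 44.5 yaw rel rail 0.0173 xax [-0.0026 -0.0008]
F rail -5.74 -5.65 1.57 M [ 1.14  1.34 -0.45]
rel [-0.0007  0.0004  0.0027] [-1.  -1.2  7.5]
```

View pics/d1.png

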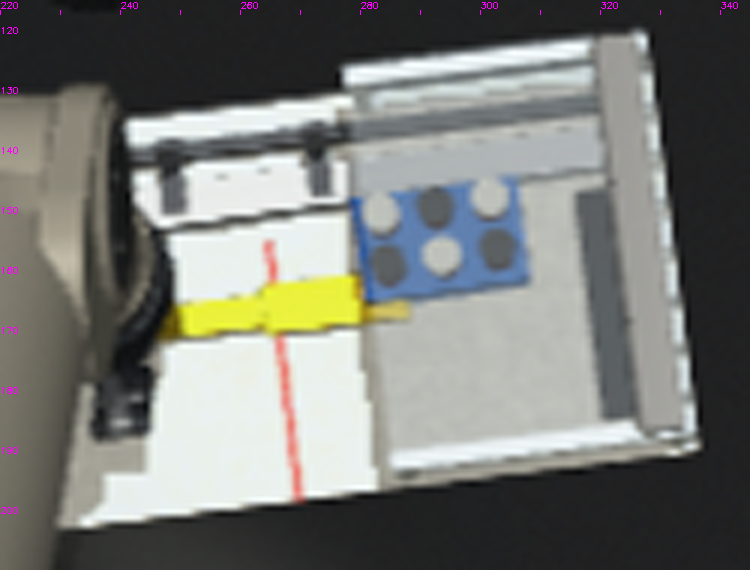

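View pics/d1s.png

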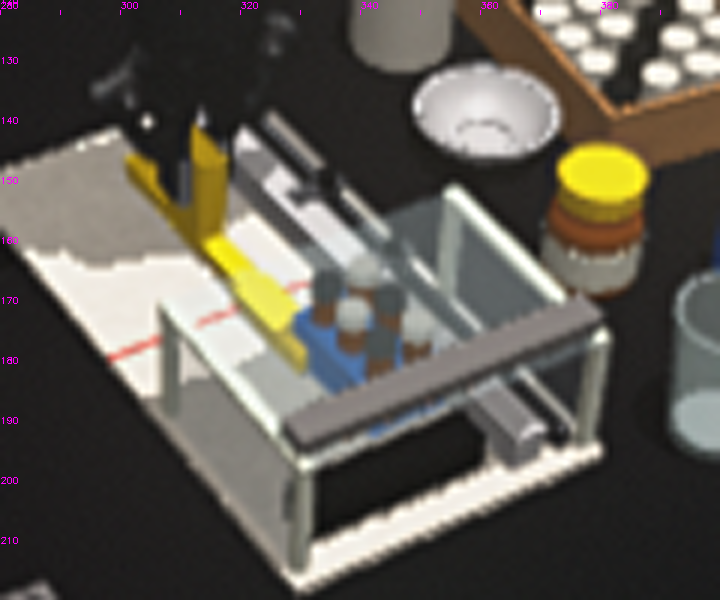

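>>> step_arm(
  motion=[
    [[-0.001,-0.002,0.003],[-0.0008,0.0014,0.005],0.01],
    [[0,-0.002,0.003],[-0.0004,0.0014,0.005],0.01],
    [[0,-0.002,0.003],[-0.0004,0.0014,0.005],0.01],
    [[0,-0.003,0.003],[-0.0004,0.0014,0.005],0.01],
  ],
)

```text
clock: 18.75
ee_pos: [0.5627, 0.112, 0.0444]
tcp_rot: [-1.184, 1.568, -2.612]
force: [-5.0, 5.1, 1.5]
gripper_width: 0.0166
```

```bash
python3 st2.py 110 -38 45.5 .018
```

```text
t 18.75 TCP rail mm 97.4 -36.7 z 44.4 yaw rel rail 0.0181 xax [-0.0026 -0.0015]
F rail -5.67 -4.32 1.51 M [ 1.12  1.21 -0.47]
rel [0.0001 0.0011 0.0028] [-1.  -1.5 12.5]
```

>>> step_arm(
  motion=[
    [[-0.001,-0.002,0.003],[-0.0008,0.0014,0.005],0.01],
    [[0,-0.002,0.003],[-0.0004,0.0014,0.005],0.01],
    [[0,-0.002,0.003],[-0.0004,0.0014,0.004],0.01],
  ],
)

```text
clock: 19.05
ee_pos: [0.5641, 0.1013, 0.0444]
tcp_rot: [-1.173, 1.568, -2.601]
force: [-6.3, 11.1, 3.8]
gripper_width: 0.0168
```

```bash
python3 st2.py 115 -38 45.5 .018
```

```text
t 19.05 TCP rail mm 108.2 -36.6 z 44.4 yaw rel rail 0.0184 xax [-0.0027 -0.0016]
F rail -11.81 -4.87 3.84 M [ 2.52  1.39 -0.41]
rel [0.0004 0.0012 0.0029] [-1.1 -1.5  6.8]
```

>>> step_arm(
  motion=[
    [[0,-0.002,0.003],[-0.0006,0.0014,0.004],0.01],
    [[0,-0.002,0.003],[-0.0004,0.0014,0.004],0.01],
  ],
)

```text
clock: 19.25
ee_pos: [0.5643, 0.1012, 0.045]
tcp_rot: [-2.599, 1.563, 2.257]
force: [-6.9, 8.4, 4.1]
gripper_width: 0.017
```

```bash
python3 st2.py 115 -38 45.5 .018;python3 - <<'E'
from rig import *
from h import *
d=snapshot("top");np.save("top6.npy",d,allow_pickle=True);crop(d["image"],240,115,345,205,7,"pics/e1.png")
E
```

```text
t 19.25 TCP rail mm 108.3 -36.5 z 45.0 yaw rel rail 0.0192 xax [-0.0048  0.0058]
F rail -9.23 -5.78 4.08 M [ 1.72  1.57 -0.53]
rel [ 0.0012 -0.0064  0.0039] [-0.5 -1.6  6.7]
```

View pics/e1.png

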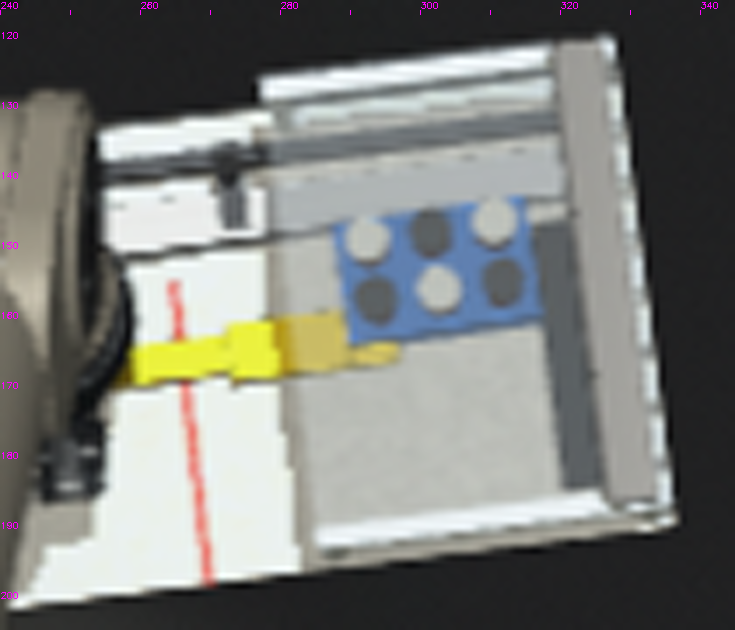

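>>> step_arm(
  motion=[
    [[0,-0.006,0.003],[-0.0004,0.0013,0.006],0.01],
    [[0,-0.002,0.003],[-0.0004,0.0013,0.006],0.01],
  ],
)

```text
clock: 19.5
ee_pos: [0.5641, 0.101, 0.0458]
tcp_rot: [-2.764, 1.555, 2.095]
force: [-7.9, 11.9, 6.4]
gripper_width: 0.0168
```

```bash
python3 st2.py 115 -38 45.5 .018
```

```text
t 19.5 TCP rail mm 108.5 -36.7 z 45.8 yaw rel rail 0.0222 xax [-0.0079  0.0137]
F rail -12.84 -6.4 6.36 M [ 2.19  1.78 -0.66]
rel [ 0.0042 -0.0147  0.0059] [ 0.2 -1.4  6.5]
```

>>> step_arm(
  motion=[
    [[0,0,0],[0,0,0],0.01],
    [[0,0,0],[0,-0.0005,-0.001],0.01],
    [[0.002,-0.005,0.003],[0,-0.001,-0.002],0.01],
  ],
)

```text
clock: 19.8
ee_pos: [0.5631, 0.1014, 0.046]
tcp_rot: [-3.065, 1.564, 1.793]
force: [0.4, -0.8, -1.1]
gripper_width: 0.0167
```

```bash
python3 st2.py 95 -45 46 .018
```

```text
t 19.8 TCP rail mm 108.0 -37.7 z 46.0 yaw rel rail 0.0208 xax [-0.0014  0.0062]
F rail 0.8 0.26 -1.13 M [-0.08  0.01  0.02]
rel [ 0.0028 -0.0064  0.0005] [  0.1  -7.1 -13.1]
```

>>> step_arm(
  motion=[
    [[0,-0.003,0],[0,-0.004,0],0.01],
    [[0,0,0],[0,-0.003,-0.004],0.01],
    [[0,0,0],[0,0,-0.02],0.01],
    [[0,0,0],[0,0,-0.02],0.01],
    [[0,0,0],[0,0,-0.02],0.01],
    [[0,0,0],[0,0,-0.02],0.01],
    [[0,0,0],[0,0,0],0.01],
  ],
)

```text
clock: 20.5
ee_pos: [0.5475, 0.1828, 0.0475]
tcp_rot: [1.308, 1.56, -0.119]
force: [-0.6, 0.9, -1.5]
gripper_width: 0.0172
```

```bash
python3 st2.py 30 -60 46 .018;python3 - <<'E'
from rig import *
from h import *
d=snapshot("top");np.save("top7.npy",d,allow_pickle=True);crop(d["image"],240,115,345,205,7,"pics/f1.png")
d=snapshot("side");np.save("side7.npy",d,allow_pickle=True);crop(d["image"],280,120,400,220,6,"pics/f1s.png")
E
```

```text
t 20.5 TCP rail mm 25.2 -43.0 z 47.5 yaw rel rail 0.019 xax [ 0.0111 -0.0013]
F rail -1.01 -0.49 -1.5 M [ 0.08 -0.    0.01]
rel [ 0.001   0.0029 -0.0108] [  1.3 -17.1   4.5]
```

View pics/f1.png

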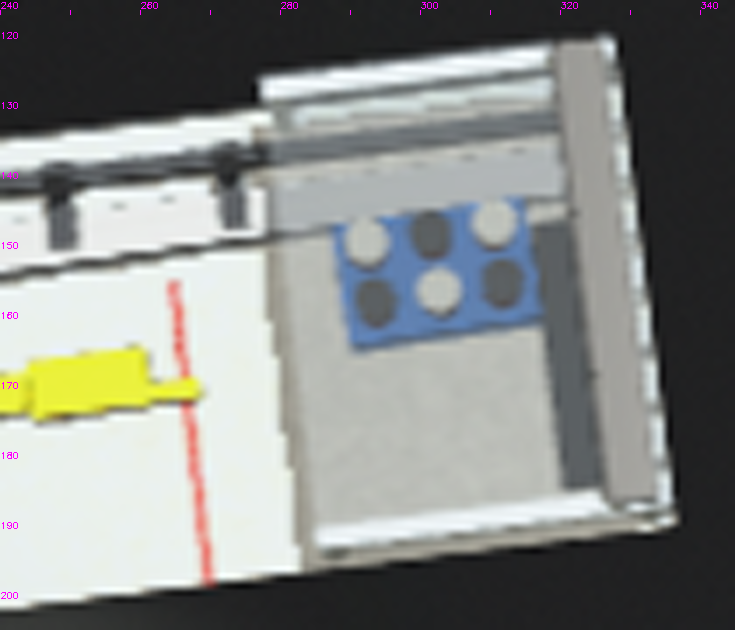

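View pics/f1s.png

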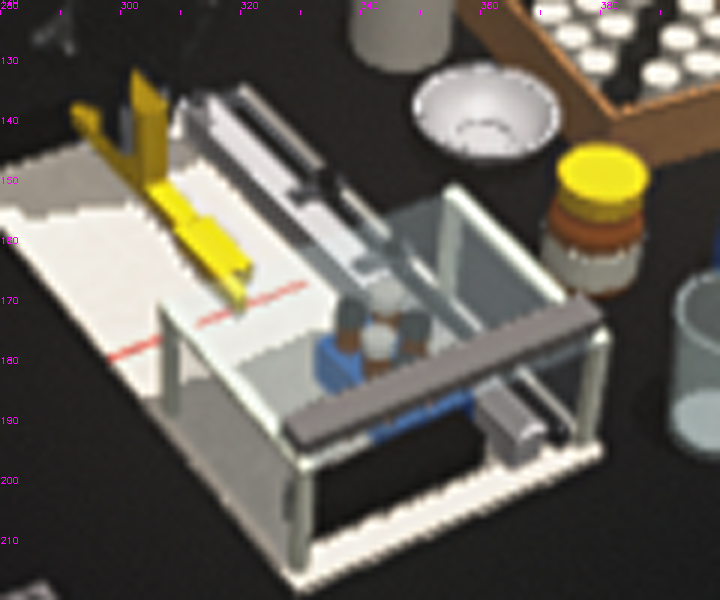

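```bash
cat > m3.py <<'E'
from h import *
def L(n): return np.load(n,allow_pickle=True).item()
a,b=L("top6.npy"),L("top7.npy")
A,B=[cv2.cvtColor(x["image"],cv2.COLOR_BGR2GRAY).astype(np.float32)[143:160,290:316] for x in(a,b)]
print("shift px",cv2.phaseCorrelate(A,B,cv2.createHanningWindow((26,17),cv2.CV_32F)))
A,B=[cv2.cvtColor(x["image"],cv2.COLOR_BGR2GRAY).astype(np.float32)[138:168,281:302] for x in(a,b)]
print("rear shift px",cv2.phaseCorrelate(A,B,cv2.createHanningWindow((21,30),cv2.CV_32F)))
O=np.array([.587,.2132]);y=-1.446;ex=np.array([np.cos(y),np.sin(y)]);ey=np.array([-ex[1],ex[0]])
def rail(p): q=np.asarray(p)[:2]-O; return np.array([q@ex,q@ey])*1000
def bluebound(d,u0,u1,v0,v1,low):
    im=d["image"].astype(float); pts=[]
    for u in range(u0,u1):
        col=im[v0:v1,u,0]-im[v0:v1,u,2]   # blue-red
        col=np.clip(col,0,None); m=col.max(); 
        idx=np.where(col>m*.5)[0]; i=idx[-1] if low else idx[0]
        j=i+1 if low else i-1
        f=(col[i]-m*.5)/(col[i]-col[j]); pts.append((u,v0+i+(f if low else -f)))
    return np.array(pts)
for n,d,u in(("c",L("top4.npy"),(236,256)),("e",a,(297,314)),("f",b,(297,314))):
    v0,v1=(140,180)
    for low in(0,1):
        p=bluebound(d,*u,v0,v1,low); w=np.array([rail(onz(d,*q,.04)) for q in p]); k=np.polyfit(w[:,0],w[:,1],1); print(n,"low" if low else "up","slope",k[0].round(4),"y mean",w[:,1].mean().round(1),"res",np.std(w[:,1]-np.polyval(k,w[:,0])).round(2))
E
python3 m3.py
```

```text
shift px ((0.4643485335932347, 0.14181780488801365), 0.9765812757083908)
rear shift px ((0.20663481920455595, 0.0927854131318746), 0.9395350032382541)
c up slope -0.2147 y mean -1.7 res 8.28
c low slope 0.0101 y mean -43.3 res 0.55
e up slope -0.0477 y mean 0.1 res 9.73
e low slope 0.0222 y mean -41.2 res 0.34
f up slope -0.0378 y mean -0.4 res 9.57
f low slope 0.0223 y mean -41.6 res 0.4
```

```bash
cat >> m3.py <<'E'
print("--- front/rear rows")
for n,d in(("e",a),("f",b)):
    im=d["image"].astype(float)
    for v in(152,159,160):
        col=np.clip(im[v,280:325,0]-im[v,280:325,2],0,None);m=np.percentile(col,90)
        idx=np.where(col>m*.5)[0];i,j=idx[0],idx[-1]
        ur=280+i-(col[i]-m*.5)/(col[i]-col[i-1]);uf=280+j+(col[j]-m*.5)/(col[j]-col[j+1])
        print(n,v,"rear",round(ur,2),rail(onz(d,ur,v,.04)).round(1),"front",round(uf,2),rail(onz(d,uf,v,.04)).round(1))
d=b;im=d["image"]
print(im[175,308:330].tolist()); print(im[157,305:330].tolist())
for z in(.036,.01): print("stop edge candidates z",z,[rail(onz(d,u,175,z)).round(1) for u in(317,318,319,320)])
E
python3 m3.py | sed -n '/---/,$p'
```

```text
--- front/rear rows
e 152 rear 287.76 [216.1  -7.1] front 316.11 [296.7 -17. ]
e 159 rear 289.33 [218.2 -27.7] front 317.16 [297.1 -37.4]
e 160 rear 289.38 [218.  -30.6] front 316.0 [293.5 -39.9]
f 152 rear 287.7 [216.   -7.1] front 315.75 [295.6 -16.9]
f 159 rear 288.7 [216.4 -27.5] front 317.04 [296.8 -37.4]
f 160 rear 288.82 [216.4 -30.4] front 315.82 [293.  -39.8]
[[185, 192, 188], [185, 191, 189], [182, 189, 186], [181, 188, 185], [182, 188, 185], [183, 190, 187], [183, 189, 186], [183, 188, 186], [185, 191, 188], [186, 192, 189], [166, 171, 168], [121, 122, 118], [99, 96, 92], [99, 96, 91], [99, 96, 91], [99, 96, 91], [90, 88, 84], [113, 115, 115], [152, 156, 156], [156, 161, 161], [157, 161, 162], [159, 163, 163]]
[[172, 164, 154], [165, 124, 94], [176, 128, 96], [158, 118, 95], [114, 98, 90], [94, 92, 89], [97, 95, 92], [94, 92, 90], [100, 92, 88], [142, 111, 92], [176, 128, 96], [151, 114, 88], [102, 93, 84], [99, 96, 91], [98, 96, 91], [98, 96, 92], [98, 95, 91], [93, 92, 89], [120, 124, 123], [154, 159, 159], [154, 159, 160], [155, 159, 160], [156, 160, 161], [157, 162, 163], [153, 158, 159]]
stop edge candidates z 0.036 [array([291. , -82.7]), array([293.8, -83. ]), array([296.7, -83.4]), array([299.5, -83.7])]
stop edge candidates z 0.01 [array([291.6, -80. ]), array([294.5, -80.3]), array([297.4, -80.7]), array([300.3, -81. ])]
```

>>> step_arm(
  motion=[
    [[0.001,0.003,-0.011],[-0.01,0,-0.004],0.01],
    [[0,0,0],[-0.03,0,-0.005],0.01],
    [[0,0,0],[-0.04,0,0],0.01],
    [[0,0,0],[-0.04,0,0],0.01],
    [[0,0,0],[-0.04,0,0],0.01],
  ],
)

```text
clock: 21.1
ee_pos: [0.5436, 0.1767, 0.206]
tcp_rot: [-0.807, 1.551, -2.252]
force: [0.2, 0.3, -1.5]
gripper_width: 0.0171
```

```bash
python3 st.py .47 -.25 .2 -1.2
```

```text
21.1 [0.5436 0.1767 0.206 ] q [-0.848  0.332  0.569  1.758 -0.183  1.125 -0.095] F [ 0.25  0.26 -1.5 ] M [ 0.12 -0.08  0.04] w 0.0171
toolz yaw -1.4443 xax [-0.0126 -0.0156 -0.9998]
rel [-0.2444  0.012   0.0161] [ 0.0136 -0.1267  0.4139]
```

>>> step_arm(
  motion=[
    [[0,0.012,0.016],[0,-0.006,0.02],0.01],
    [[0,0,0],[0,-0.012,0.04],0.01],
    [[0,0,0],[0,-0.012,0.04],0.01],
    [[0,0,0],[0,-0.012,0.04],0.01],
    [[0,0,0],[0,-0.012,0.04],0.01],
    [[0,0,0],[0,-0.012,0.04],0.01],
    [[0,0,0],[0,-0.01,0.04],0.01],
    [[-0.05,0,0],[0,-0.01,0.04],0.01],
    [[-0.08,0,0],[0,-0.01,0.035],0.01],
  ],
)

```text
clock: 22.0
ee_pos: [0.4907, -0.1905, 0.2126]
tcp_rot: [1.426, 1.548, 0.103]
force: [1.3, 0.4, -0.7]
gripper_width: 0.0169
```

```bash
python3 st.py .4845 -.327 .15 -.8766
```

```text
22.0 [ 0.4907 -0.1905  0.2126] q [-0.341  0.232  0.744  1.884 -0.191  1.073  0.726] F [ 1.28  0.4  -0.74] M [ 0.03  0.04 -0.05] w 0.0169
toolz yaw -1.3225 xax [ 0.0226  0.0023 -0.9997]
rel [-0.4459  0.0083 -0.0214] [ 0.0621 -0.041   0.1305]
```

>>> step_arm(
  motion=[
    [[-0.08,0.008,-0.021],[0,-0.006,0.022],0.01],
    [[-0.08,0,0],[0,-0.008,0.022],0.01],
    [[-0.08,0,0],[0,-0.009,0.021],0.01],
    [[-0.08,0,0],[0,-0.011,0.02],0.01],
    [[-0.06,0,0],[0,-0.012,0.019],0.01],
    [[0,0,0],[0,0,0],0.01],
  ],
)

```text
clock: 22.6
ee_pos: [0.4757, -0.3286, 0.2128]
tcp_rot: [-1.257, 1.565, -2.212]
force: [-0.1, -0.4, -1.6]
gripper_width: 0.0171
```

```bash
python3 st.py .4845 -.327 .15 -.8766
```

```text
22.6 [ 0.4757 -0.3286  0.2128] q [-0.025  0.352  0.703  1.75  -0.243  1.13   1.368] F [-0.14 -0.43 -1.65] M [ 0.02  0.12 -0.01] w 0.0171
toolz yaw -0.9556 xax [-0.0033 -0.0045 -1.    ]
rel [-0.079   0.0015  0.0054] [0.0628 0.0085 0.0036]
```

>>> step_arm(
  motion=[
    [[-0.078,0.001,0.005],[0.005,0.008,0.004],0.01],
    [[0,0,0],[0.03,0,0],0.01],
    [[0,0,0],[0.03,0,0],0.01],
    [[0,0,0],[0.03,0,0],0.01],
    [[0,0,0],[0.025,0,0],0.01],
    [[0,0,0],[0.01,0,0],0.01],
    [[0,0,0],[0,0,0],0.01],
  ],
)

```text
clock: 23.3
ee_pos: [0.4778, -0.3342, 0.0801]
tcp_rot: [-0.553, 1.567, -1.445]
force: [-0.8, 0.2, -0.0]
gripper_width: 0.0171
```

```bash
python3 st.py .4845 -.327 .040 -.8766
```

```text
23.3 [ 0.4778 -0.3342  0.0801] q [ 0.071  0.511  0.609  1.863 -0.368  0.879  1.536] F [-0.75  0.17 -0.01] M [ 0.05  0.02 -0.04] w 0.0171
toolz yaw -0.8922 xax [ 4.0e-04 -3.5e-03 -1.0e+00]
rel [-0.0156  0.003   0.0019] [ 0.04    0.0098 -0.0015]
```

>>> step_arm(
  motion=[
    [[-0.016,0.003,0.002],[0.01,0.009,-0.002],0.01],
    [[0,0,0],[0.02,0,0],0.01],
    [[0,0,0],[0.008,0,0],0.01],
    [[0,0,0],[0,0,0],0.01],
  ],
)

```text
clock: 23.7
ee_pos: [0.4876, -0.3275, 0.0444]
tcp_rot: [0.575, 1.563, -0.299]
force: [0.8, 0.1, -1.1]
gripper_width: 0.0163
```

```bash
python3 st.py .4845 -.327 .036 -.8766; python3 - <<'E'
from rig import *
from h import *
d=snapshot("side");crop(d["image"],300,215,415,310,6,"pics/p1s.png")
E
```

```text
23.7 [ 0.4876 -0.3275  0.0444] q [ 0.088  0.561  0.568  1.877 -0.408  0.813  1.568] F [ 0.77  0.09 -1.05] M [ 0.05  0.05 -0.02] w 0.0163
toolz yaw -0.874 xax [ 0.0075 -0.0023 -1.    ]
rel [ 0.0027  0.0066 -0.0043] [ 0.0083 -0.0021 -0.0024]
```

View pics/p1s.png

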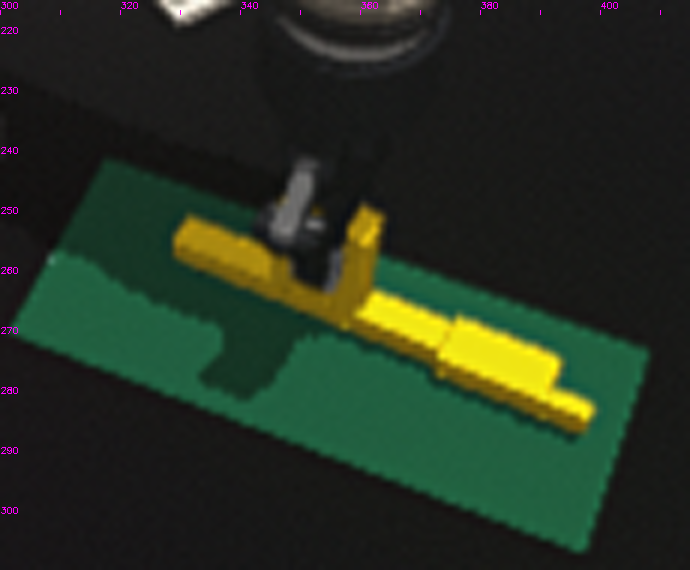

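>>> step_arm(
  motion=[
    [[0.003,0.007,-0.004],[0.004,-0.002,-0.002],0.01],
    [[0,0,0],[0.003,0,0],0.01],
    [[0,0,0],[0.002,0,0],0.01],
  ],
)

```text
clock: 24.05
ee_pos: [0.4866, -0.3285, 0.0378]
tcp_rot: [0.474, 1.566, -0.404]
force: [-0.1, -0.2, -1.4]
gripper_width: 0.0168
```

```bash
python3 st.py .4845 -.327 .0353 -.8766
```

```text
24.05 [ 0.4866 -0.3285  0.0378] q [ 0.094  0.572  0.564  1.879 -0.414  0.805  1.571] F [-0.14 -0.24 -1.4 ] M [0.03 0.03 0.02] w 0.0168
toolz yaw -0.8771 xax [ 0.004  -0.0017 -1.    ]
rel [-0.0005  0.0039 -0.002 ] [ 0.0024 -0.0006 -0.0025]
```

>>> step_arm(
  motion=[
    [[0,0.004,-0.002],[0.0015,0,0],0.01],
    [[0,0,0],[0.0015,0,0],0.01],
  ],
)

```text
clock: 24.25
ee_pos: [0.4868, -0.3287, 0.0352]
tcp_rot: [1.329, 1.57, 0.451]
force: [-2.8, 2.9, 10.4]
gripper_width: 0.0174
```

```bash
python3 st.py .4845 -.327 .0353 -.8766
```

```text
24.25 [ 0.4868 -0.3287  0.0352] q [ 0.096  0.578  0.562  1.876 -0.416  0.806  1.572] F [-2.84  2.88 10.42] M [0.41 0.7  0.02] w 0.0174
toolz yaw -0.8772 xax [ 3.e-04  2.e-04 -1.e+00]
rel [-0.0006  0.0001 -0.0004] [-0.0001 -0.0007 -0.0028]
```

>>> step_arm(
  motion=[
    [[0,0,0],[-0.0005,0,0],0.03],
    [[0,0,0],[0,0,0],0.06],
    [[0,0,0],[0,0,0],0.07],
    [[0,0,0],[0,0,0],0.07],
    [[0,0,0],[0,0,0],0.07],
  ],
  grip_force=20,
)

```text
clock: 24.75
ee_pos: [0.4875, -0.3295, 0.0364]
tcp_rot: [0.377, 1.569, -0.5]
force: [-0.6, -0.3, 0.8]
gripper_width: 0.0698
```

```bash
python3 st.py .4845 -.327 .0353 -.8766
```

```text
24.75 [ 0.4875 -0.3295  0.0364] q [ 0.096  0.577  0.563  1.874 -0.415  0.806  1.572] F [-0.55 -0.25  0.81] M [-0.02 -0.   -0.08] w 0.0698
toolz yaw -0.8775 xax [ 0.002  -0.0011 -1.    ]
rel [-0.0009  0.0021 -0.0008] [ 0.0011 -0.0007 -0.0038]
```

Free. I'll lift straight up and clear the view.

>>> step_arm(
  motion=[
    [[0,0,0],[-0.01,0,0],0.07],
    [[0,0,0],[-0.02,0,0],0.07],
    [[0,0,0],[-0.03,0,0],0.07],
    [[0,0,0],[-0.04,0,0],0.07],
    [[0,0,0],[-0.04,0,0],0.07],
    [[0,0,0],[-0.04,0,0],0.07],
    [[0,0,0],[0,0.02,-0.03],0.07],
    [[0,0,0],[0,0.025,-0.03],0.07],
    [[0,0,0],[0,0.025,-0.03],0.07],
    [[0,0,0],[0,0.02,-0.03],0.07],
    [[0,0,0],[0,0,0],0.07],
  ],
)

```text
clock: 25.85
ee_pos: [0.4795, -0.1782, 0.2309]
tcp_rot: [0.599, 1.561, -0.287]
force: [0.3, -0.4, 0.6]
gripper_width: 0.0697
```

```bash
python3 st.py; python3 - <<'E'
from rig import *
from h import *
d=snapshot("top");np.save("top8.npy",d,allow_pickle=True);cv2.imwrite("pics/zt.png",d["image"])
crop(d["image"],240,115,345,205,7,"pics/ztc.png")
d=snapshot("side");cv2.imwrite("pics/zs.png",d["image"])
E
```

```text
25.85 [ 0.4795 -0.1782  0.2309] q [-0.316  0.173  0.666  1.883 -0.119  1.115  1.079] F [ 0.27 -0.37  0.59] M [-0.02  0.07  0.03] w 0.0697
toolz yaw -0.8859 xax [ 0.0092 -0.0027 -1.    ]
```

View pics/zt.png

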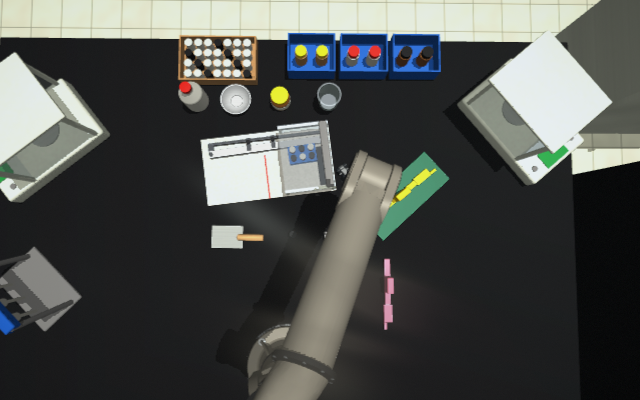

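View pics/zs.png

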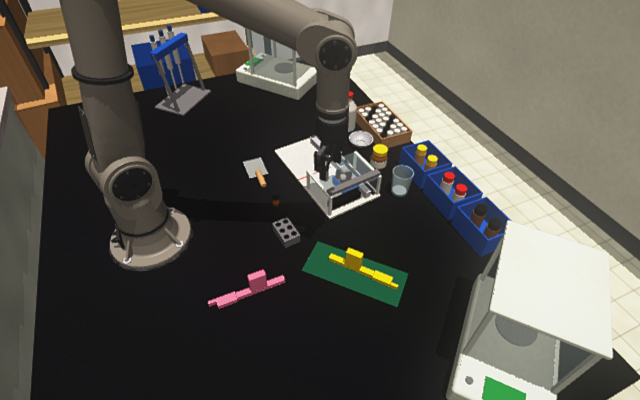

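View pics/ztc.png

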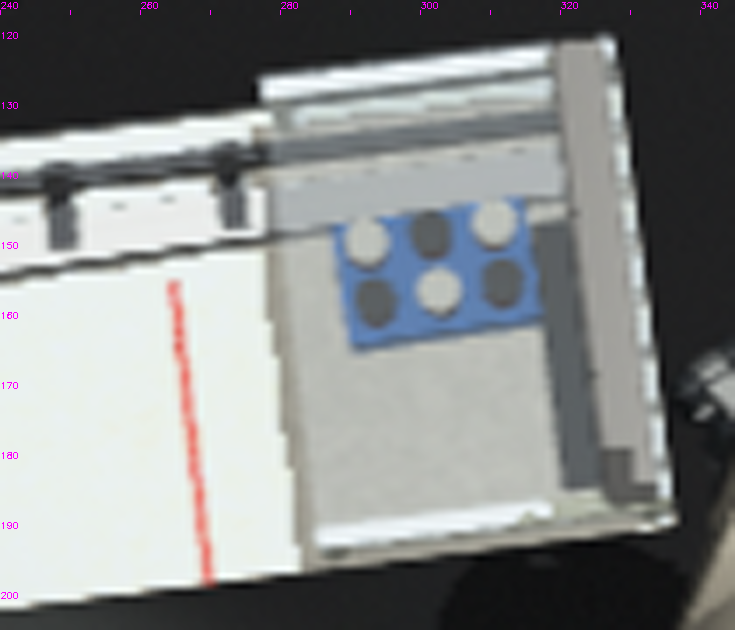

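Side view: the stick lies flat on the mat around (365,268), and the block, spatula and pink stick are where they started. Top crop: the carrier's leading end meets the stop's edge at about (316,157), still along the rail. Handing in.

```bash
python3 - <<'E'
from rig import *
print(job_done()); print(get_state()["clock"])
E
```

```text
the job is handed in; nothing more can be done
None
the job is handed in; nothing more can be done
```

The carrier is home against the black end stop, the yellow stick is back flat on its green mat, and the job was handed in at about 26 s.

**What I did:** I took the yellow stick and used the side of its nose to slide the carrier flat onto the rail before the red line. I then set its trailing corner in the notch and fed it in under the hood. After the red line I read the force every few rows. Side pressure was 4.0 to 6.4 N, and the push was 5 to 7 N, rising to about 13 N at the stop to confirm it was home. Forces between those readings were not seen.

**Last checks:**
- **Home:** the stick moved only 0.3 mm while the push rose to 12.8 N. In the image the carrier's front edge meets the stop's edge.
- **Flat on the rail:** after I backed the stick off, the carrier sat at a slope of 0.022 rad, against about 0.021 rad for the rail as felt.
- **Everything else:** the pictures show the stick flat on the mat and the other things where they started. Nothing touches the gripper. The arm hid the grey block and spare vial in the last top view, so I checked those two only in the side view.

**Disagreement:** by absolute camera position the carrier's front is at about 297 mm, not the 298 to 300 mm asked for. The stop's own edge measures about 296 mm in the same image instead of 300 mm, so I put this down to a calibration offset of about 3 to 4 mm. Comparing two pictures, taken before the last push and after backing off, gave apparent carrier shifts of 0.2 to 0.5 pixel (up to about 1.3 mm). I took these as image noise.

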